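# Unload and reload a guarded press with a push-pull stick

### The arm

A 6-joint arm with a two-finger parallel gripper is mounted at the origin on a cart in front of the work surface, level with it; the furniture and walls round the work are solid. World frame = base frame: x ahead of the robot, y to its left, z up, the work surface at z = 0. Lengths are in m, angles in rad, forces in N, time in s.
With the tool pointing down it reaches from about 0.3 to 0.775 m from the base axis. Payload 14.6 kg.
Tool frame: the origin (TCP) lies at the very end of the fingers, on their centre line; the grasp point (between the pads) lies 19 mm behind it; z points along the fingers, y is the line along which they close (so a half turn about z gives the same grasp; the last joint's range is limited). The gripper opens to 85 mm and grips with 20 to 120 N. Pads are 22 mm wide; open, the fingers measure 114 mm over their backs; the gripper's body (76 mm by 85 mm) begins 54 mm behind the grasp point. The pads swing forward as they close: fully open they stand 13 mm farther back than shut.
Start: joints at [1.135, 0.3, 1.521, -0, 1.321, -0.067], TCP at [0.198, 0.513, 0.231] pointing down, gripper open.
Joint ranges: [-3.03, 3.03], [-0.79, 2.21], [0.23, 2.52], [-1.04, 4.18], [0, 3.07], [-2.55, 2.55]. Speed limits (rad/s): [2.22, 2.22, 2.57, 3.14, 3.14, 3.14].

### API

Orientations are given as a unit quaternion [w, x, y, z].
In Python, from plant import arm gives the robot as it stands.
- The arm moves only by the tool apply_moves, never from a script. Its argument "motion" is a list of rows, each an object of numbers: "jaw": the opening, from -1 (shut) to 1 (fully open); "dx", "dy", "dz": the shift along the tool's x, y, z scaled (see below); "roll": the turn about the tool's z scaled (see below). In form: [{"jaw": .., "dx": .., "dy": .., "dz": .., "roll": ..}, ...]. A call has 1 to 12 rows; each row is the pose to reach, as a shift and turn from the pose commanded when the call began, along the tool's axes at that moment, turning the shorter way round; what a row does not reach only later rows make up. The controller multiplies each number of a shift by 0.4 m and each number of a turn by 180 degrees. A row lasts 1/12 s, in which the tool goes at most 41.7 mm and 7.16 degrees, less where a joint would pass 70% of its speed; a pose out of reach is approached as far as the arm can. A call with a number of a shift or a turn outside -1 to 1 is refused whole. A call with a gripper value outside its range is refused whole. The fingers move at their own pace and stop on an object; "newtons" is the grip in N (left out, the last holds). Time passes only in rows, so rows that repeat a pose let the fingers close. It gives the time, the measured TCP pose, the force, the opening and the grip force at its end, in the units of the state.
- arm.read_state(): the state, without advancing time (a new reading comes with each control period).
- arm.camera(name): name is "scene" or "side" or "wrist"; returns (picture, depth): 384x512x3 uint8, red, green, blue; 384x512 float32, m along the optical axis (not along the pixel's ray), 0 where there is no reading.
- arm.get_calibration(name): a dict with "fx", "fy", "cx", "cy" (pixels), "rvec" (rotation vector, rad) and "tvec" (3), from world to camera coordinates, as OpenCV has them; the wrist camera has in their place "T_tool_cam" (4x4, takes a point from camera to tool coordinates, whose origin is the TCP and whose axes are the flange's). Camera axes: x right, y down, z forward; pixel columns grow to the right and rows downward; lengths in m; the calibration is good to about 2 mm. A picture is of the moment at which its call begins: read the wrist's pose just before it. get_calibration takes no time and is no camera call.
- arm.close_job(): hands the job in; it is judged then, once.
The state is a dict: "clock": time; "qpos": joint angles; "joint_vel": joint speeds; "effort": joint torques, N m; "tcp_pos": TCP position; "eef_rot": TCP orientation; "contact_force": force on the tool from outside, world axes, zero at the start; "wrist_torque": the same for the moment, N m; "finger_gap": opening from 0.0 (shut) to 1.0 (fully open); "finger_force": force on a finger pad.
Only numpy, scipy, OpenCV 4.12 (cv2) and the standard library are available. Lean on these libraries where they do the work, as an engineer would, in place of code of your own. Each camera call takes 0.05 s, during which the arm holds its last target. There are 200 camera calls.

### The job

Keeping the fingers off the plates, use the hook end of the push-pull stick to draw the pressed plate out of the press onto its front tray, clear of the guard. Lay the stick down, take it again with the two-pronged end forward, and with the prongs push the flat plate off the side table into the press until it lies fully home and square against the stops with the feeler pushed in. Then lay the stick flat on the bench, right side up, and leave the other things where they are.

Things in the scene. Friction and masses are not known exactly. Their poses are not given: they have to be found in the camera images.
- press: small grey four-pillar air press, fixed, 128 x 128 mm, 260 mm tall. Origin: on the bench under the die's middle; z up, -x its front (unloading side), -y its right (loading side). The flat bed is 25 mm above the bench. A clear guard stands 62 mm out on all sides up to the head plate (z 172 mm); front and right have a mouth 88 mm wide, from the bed to 58 mm above it; rear and left are closed
- press_tray (a point): front tray of the press, level with the bed and joined to it without a step; it reaches from the guard to 160 mm in front of the press origin, 92 mm wide. Point: on top of the tray, in the middle of where a plate lies wholly outside the guard, 110 mm in front of the press origin. Axes as the press
- press_table (a point): side table of the press, level with the bed, reaching 150 mm to the right (-y) of the press origin. Two rails 8 mm high, from 44 to 148 mm, leave a lane 66 mm wide for a plate. Point: on the table in the lane, 100 mm from the press origin. Axes as the press
- press_nest (a point): middle of the die on the bed (25 mm above the press origin), where a plate lies when home: its left edge (+y) on two stops at y = +30 mm. Axes as the press. Two rear blocks 12 mm high at x = +33 mm leave a gap 52 mm wide (y +-26 mm) behind a plate; from there it is free to the rear guard at x = +60 mm. Above, nothing is lower than 70 mm over the bed
- feeler (a joint): brass feeler of the part-present switch between the two left stops of the press: 0 is fully out (tip 8 mm in front of the stops, towards -y of the press), 0.008 is pushed in by a plate lying at the stops; a very weak spring (0.1 N) drives it out
- formed_plate_mid (a point): pressed bare-metal plate, 60 x 60 x 6 mm, 0.16 kg, with a round boss 36 mm across raised 5 mm in its middle; it starts in the die under the guard, loose and flat on the bed, edges along the press axes. Point: middle of the plate, 3 mm above its underside; axes along the edges, z up
- flat_plate_mid (a point): flat bare-metal plate, 60 x 60 x 6 mm, 0.16 kg, no boss, lying loose on the side table between the rails. Point: its middle, 3 mm above its underside; axes along the edges, z up
- stick_mid (a point): push-pull stick, 209 mm long, 35 mm tall, 0.11 kg, lying on its two steel ends. Wooden bar 22 mm wide, 18 mm high, underside 16 mm above the bench; grip it anywhere from 60 mm on the hook side to 75 mm on the pronged side. Point: bar's middle, 25 mm above the bench. x to the hook end, z up. To draw a plate the hook's face must reach 93 to 104 mm inside the guard: hold it near the prongs
- stick_hook (a point): hook end of the stick: steel plate 30 mm wide, 4 mm thick, reaching 16 mm below the bar, as low as the pronged end. Point: on its flat pulling face (looks back along the bar), 88 mm from the bar's middle, 3 mm above its lower edge. In front of the face a sloping nose ends 17 mm beyond it
- stick_fork (a point): pronged end of the stick: steel crosshead 44 mm wide with two prongs 34 mm apart, flat ends, 14 mm high, reaching as low as the hook. Point: midway between the prong ends, 108 mm from the bar's middle, 3 mm above their lower edge
- blue_pliers_mid (a point): bystander: combination pliers, 194 mm long, 57 mm wide, 14 mm thick, lying flat at the right, pointing away from the robot. Point: its middle. The bench between them and the side table of the press is bare (the stick can be laid there along x); two fixed spanners lie near the front edge of the bench
- pocket_tape_mid (a point): bystander: pocket tape measure, 36 x 79 x 66 mm. Point: its middle
- open_tin_mid (a point): bystander: open grey tin, 63 mm across, 84 mm tall. Point: 35 mm above its foot
- pot_mid (a point): bystander: open grease pot, 88 mm across, 66 mm tall. Point: 35 mm above its foot
- carton_mid (a point): bystander: open carton, 102 x 102 x 86 mm. Point: 35 mm above its foot

How it is judged:
By the outcome, as a careful person would: the job done as asked, in the order asked, and still so for the second after the job is handed in, with the robot touching nothing.
It also fails if it takes over 69 s, if anything falls off the work surface, if the arm or the gripper's body presses on something with over 40 N, if the wrist force passes 120 N, or if a joint passes its speed limit or range.

## Working session

There is one attempt and no reset: what is moved stays moved. The work goes in short steps, Python scripts to look and compute and a tool call to move; the robot and the scene stay as the last step left them, time stands still between calls to the robot, and variables do not carry over. Pictures are saved under pics/ and viewed, at most 10 in all, crops included, and the job is handed in when it is done.

Besides the shell and the picture viewer there is one more tool, called after "Request:" as name([rows], argument=value, ...), one row to a line, values as JSON. apply_moves: Moves the arm, as the interface text tells. Shifts and turns lie within -1 to 1; 1 stands for 0.4 m of shift or 180 degrees of turn. Its arguments: {"type":"object","properties":{"motion":{"type":"array"},"newtons":{"type":"number"}},"required":["motion"]}

```bash
ls; mkdir -p pics; cat > h.py <<'E'
import numpy as np, cv2
from plant import arm
from scipy.spatial.transform import Rotation as R
def cam(name):
    s=arm.read_state(); im,d=arm.camera(name); c=arm.get_calibration(name)
    if name=="wrist":
        q=s["eef_rot"]; T=np.eye(4); T[:3,:3]=R.from_quat([q[1],q[2],q[3],q[0]]).as_matrix(); T[:3,3]=s["tcp_pos"]
        T=T@np.array(c["T_tool_cam"])
    else:
        M=np.eye(4); M[:3,:3]=cv2.Rodrigues(np.array(c["rvec"],float))[0]; M[:3,3]=np.ravel(c["tvec"]); T=np.linalg.inv(M)
    return im,d,c,T
def ray(c,T,u,v,z):
    d=T[:3,:3]@np.array([(u-c["cx"])/c["fx"],(v-c["cy"])/c["fy"],1]); o=T[:3,3]
    return o+d*(z-o[2])/d[2]
def cloud(d,c,T):
    v,u=np.mgrid[:d.shape[0],:d.shape[1]]
    P=np.stack([(u-c["cx"])/c["fx"]*d,(v-c["cy"])/c["fy"]*d,d],-1)
    P=P@T[:3,:3].T+T[:3,3]; P[d==0]=np.nan
    return P
E
python3 - <<'E'
from h import *
s=arm.read_state(); print(s)
ims=[]
for n in("scene","side"):
    im,d,c,T=cam(n); np.savez(n+"0.npz",im=im,d=d,T=T,c=np.array([c[k] for k in("fx","fy","cx","cy")])); print(n,c["fx"],T.round(3).tolist())
    cv2.imwrite(f"pics/{n}0.png",cv2.resize(im[...,::-1],(800,600)))
E
```

```text
pics
{'clock': 0.0, 'qpos': array([ 1.13540655e+00,  3.00512365e-01,  1.52161462e+00,  1.39889269e-05,
        1.32069018e+00, -6.65941021e-02]), 'joint_vel': array([-0.0014776 ,  0.0006315 ,  0.00061691,  0.00090072, -0.0009788 ,
        0.00077851]), 'effort': array([ 2.18067347e-03, -5.43476200e+01, -3.61832142e+01,  1.50787778e-04,
        3.64187799e-03,  1.22771318e-06]), 'tcp_pos': array([0.19816446, 0.51279922, 0.23068449]), 'eef_rot': array([-1.58626956e-04,  1.83356284e-01,  9.83046336e-01, -5.91391226e-04]), 'contact_force': array([-0.68939766,  0.24188872, -0.72167294]), 'wrist_torque': array([ 0.0140741 , -0.04325289, -0.01168111]), 'finger_force': 0.0, 'finger_gap': 1.0027421318662022}
scene 483.1857984163025 [[-0.999, 0.025, -0.033, 0.541], [0.041, 0.543, -0.839, 1.374], [-0.003, -0.839, -0.544, 0.916], [0.0, 0.0, 0.0, 1.0]]
side 471.6631525885 [[-0.999, 0.04, -0.01, 0.535], [0.037, 0.775, -0.631, 1.069], [-0.018, -0.631, -0.776, 1.338], [0.0, 0.0, 0.0, 1.0]]
```

View pics/scene0.png

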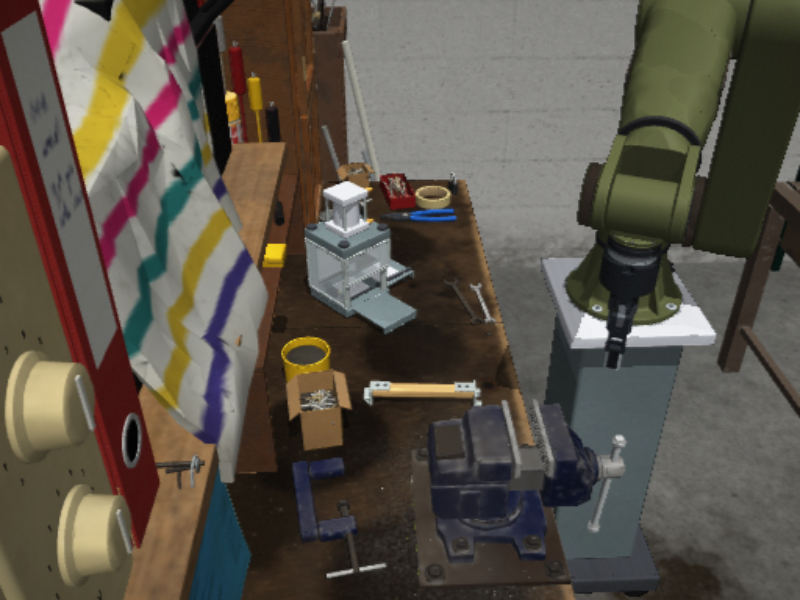

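View pics/side0.png

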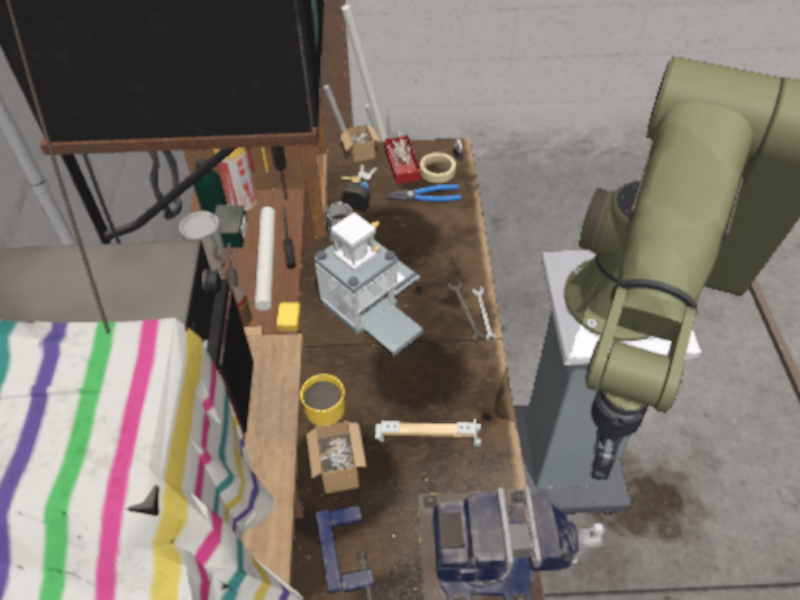

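The scene view shows the stick at about (422,390) along x, the press at (345,265) turned in yaw with its tray at (385,305), and the pliers at (430,215). In the side view, the stick is at (428,430) and the tray at (392,325). Next I'll measure from the depth and take an enlarged crop.

```bash
python3 - <<'E'
from h import *
out=[]
for n in("scene","side"):
    z=np.load(n+"0.npz"); im,d,T=z["im"],z["d"],z["T"]; c=dict(zip(("fx","fy","cx","cy"),z["c"]))
    P=cloud(d,c,T); hsv=cv2.cvtColor(im,cv2.COLOR_RGB2HSV)
    X,Y,Z=P[...,0],P[...,1],P[...,2]
    # stick
    roi=(X>.25)&(X<.75)&(Y>.1)&(Y<.45)
    m=(hsv[...,0]>10)&(hsv[...,0]<28)&(hsv[...,1]>80)&(hsv[...,2]>130)&(Z>.02)&(Z<.05)&roi
    k,lab,st,_=cv2.connectedComponentsWithStats(m.astype(np.uint8)); i=1+st[1:,4].argmax(); m=lab==i
    p=P[m]; r=cv2.minAreaRect(p[:,:2].astype(np.float32)*1000); print(n,"bar",st[i],r,np.median(p[:,2]))
    v,u=np.nonzero(m); pr=np.array([ray(c,T,a,b,.034)[:2] for a,b in zip(u,v)]); print(" bar rays",cv2.minAreaRect((pr*1000).astype(np.float32)))
    gm=(Z>.012)&(Z<.05)&(abs(Y-p[:,1].mean())<.04)&(abs(X-p[:,0].mean())<.14); q=P[gm]; print(" stick ext",q.min(0),q.max(0))
    # tray: z ~.025
    t=(abs(Z-.025)<.006)&(X>.25)&(X<.75)&(Y<.12)&(Y>-.45)&(hsv[...,1]<90)
    k,lab,st,_=cv2.connectedComponentsWithStats(t.astype(np.uint8))
    for j in np.argsort(-st[1:,4])[:3]+1:
        if st[j,4]<60: continue
        w=P[lab==j]; print(" z25",st[j],np.median(w[:,2]),cv2.minAreaRect(w[:,:2].astype(np.float32)*1000))
    hp=(Z>.165)&(Z<.19)&(X>.25)&(X<.85)&(Y<.12)&(Y>-.45); w=P[hp]; print(" head",len(w),np.median(w[:,2]),cv2.minAreaRect(w[:,:2].astype(np.float32)*1000))
    a=im[110:220,180:290] if n=="scene" else im[130:235,190:280]
    b=im[235:265,225:315] if n=="scene" else im[260:290,230:320]
    out+=[cv2.resize(a,(400,360),interpolation=2),cv2.resize(b,(400,134),interpolation=2)]
o=np.hstack([np.vstack(out[:2]),np.vstack(out[2:])])
cv2.imwrite("pics/crop.png",o[...,::-1])
E
```

```text
scene bar [238 245  65   9 398] ((463.9678955078125, 340.7145690917969), (25.68863296508789, 178.64016723632812), 85.97639465332031) 0.030758994305076393
 bar rays ((464.4910583496094, 347.7247619628906), (33.824459075927734, 176.828125), 87.45469665527344)
 stick ext [0.3598065  0.3168788  0.01206383] [0.56764384 0.36821514 0.03903983]
 z25 [198 175  69  32 791] 0.024176886285976473 ((570.4608764648438, 41.26221466064453), (148.51437377929688, 208.06777954101562), 30.18977928161621)
 z25 [248 166  17  16 134] 0.02496622936452747 ((508.10888671875, -68.75784301757812), (78.60195922851562, 68.7381591796875), 43.69163513183594)
 head 735 0.172633834745045 ((673.0357055664062, -140.5072021484375), (151.04440307617188, 461.8525390625), 28.402660369873047)
side bar [195 255  25  15 124] ((668.8916015625, 289.51422119140625), (79.65689849853516, 32.063682556152344), 11.308258056640625) 0.03579798168655146
 bar rays ((667.542724609375, 291.15179443359375), (80.30078887939453, 42.953857421875), 13.689837455749512)
 stick ext [0.52931133 0.25952374 0.01242081] [0.7156508  0.3358066  0.04985201]
 z25 [227 189  43  32 693] 0.026688498190246435 ((538.732421875, 61.75235366821289), (124.46871185302734, 135.27037048339844), 40.12660217285156)
 z25 [254 166  10  13  60] 0.02698879759043704 ((492.66485595703125, -99.17520141601562), (29.31944465637207, 60.09054946899414), 21.16778564453125)
 head 842 0.17475757730576535 ((670.49267578125, -130.4063720703125), (149.0216522216797, 436.6311950683594), 30.129179000854492)
```

View pics/crop.png

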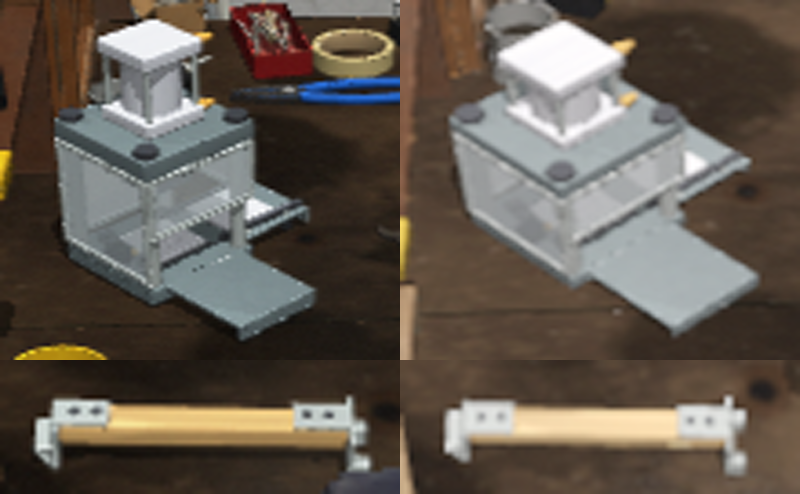

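The crop shows the hook end at the far (+x) end of the stick and the prongs facing the robot. The tray points to (-x,+y) and the side table, with the white plate, to (-x,-y). Next I'll measure the press yaw and origin.

```bash
python3 - <<'E'
from h import *
def f(*a): return np.round(a,4).tolist()
for n in("scene","side"):
    z=np.load(n+"0.npz"); im,d,T=z["im"],z["d"],z["T"]; c=dict(zip(("fx","fy","cx","cy"),z["c"]))
    P=cloud(d,c,T); X,Y,Z=P[...,0],P[...,1],P[...,2]; hsv=cv2.cvtColor(im,cv2.COLOR_RGB2HSV)
    for nm,m in (("head",(Z>.166)&(Z<.182)&(X>.4)&(X<.8)&(Y<.1)&(Y>-.3)),("tray",(abs(Z-.026)<.007)&(X>.35)&(X<.75)&(Y<.12)&(Y>-.2)&(hsv[...,1]<90))):
        m=m.astype(np.uint8)
        if nm=="tray": m=cv2.morphologyEx(m,cv2.MORPH_OPEN,np.ones((3,3)))
        k,lab,st,_=cv2.connectedComponentsWithStats(m,connectivity=4); j=1+st[1:,4].argmax(); v,u=np.nonzero(lab==j)
        zz=.172 if nm=="head" else .025
        p=P[v,u][:,:2]; r=np.array([ray(c,T,a,b,zz)[:2] for a,b in zip(u,v)])
        for q in(p,r):
            rr=cv2.minAreaRect((q*1000).astype(np.float32)); print(n,nm,st[j].tolist(),f(*rr[0]),f(*rr[1]),round(rr[2],1))
        print(cv2.boxPoints(rr).round(0).tolist(),np.median(P[v,u][:,2]))
    # stick
    m=(hsv[...,0]>8)&(hsv[...,0]<28)&(hsv[...,1]>60)&(hsv[...,2]>140)&(Z>.01)&(Z<.05)&(X<.6)&(X>.34)&(Y>.25)&(Y<.45)
    v,u=np.nonzero(m); r=np.array([ray(c,T,a,b,.034)[:2] for a,b in zip(u,v)]); print("bar",len(u),cv2.minAreaRect((r*1000).astype(np.float32)),r.mean(0))
    s=(Z>.01)&(Z<.05)&(X<.62)&(X>.33)&(Y>.25)&(Y<.40); w=P[s]; top=w[w[:,2]>.028]
    print("stick",w.min(0).round(3),w.max(0).round(3),"top",top.min(0).round(3),top.max(0).round(3))
E
```

```text
scene head [195, 140, 54, 22, 541] [598.8978, -1.8305] [130.7382, 133.3937] 41.2
scene head [195, 140, 54, 22, 541] [599.8173, -3.9044] [143.4986, 145.6379] 41.6
[[498.0, 3.0], [595.0, -106.0], [702.0, -11.0], [605.0, 98.0]] 0.17161229255490607
scene tray [223, 176, 42, 29, 717] [550.959, 48.1738] [114.0183, 178.0616] 32.4
scene tray [223, 176, 42, 29, 717] [550.1943, 48.7701] [116.3471, 181.7237] 29.0
[[455.0, 100.0], [543.0, -59.0], [645.0, -2.0], [557.0, 156.0]] 0.0243858867508312
bar 418 ((464.56597900390625, 347.727783203125), (33.824066162109375, 176.97972106933594), 87.4478988647461) [0.46545662 0.35045817]
stick [0.36  0.317 0.01 ] [0.62  0.397 0.045] top [0.368 0.32  0.028] [0.618 0.397 0.045]
side head [201, 153, 53, 33, 619] [599.6659, -6.6506] [132.2676, 133.653] 42.0
side head [201, 153, 53, 33, 619] [601.0015, -7.3151] [132.2348, 140.3728] 41.5
[[505.0, 1.0], [598.0, -104.0], [697.0, -16.0], [604.0, 89.0]] 0.17396454989276244
side tray [230, 189, 40, 31, 709] [538.4821, 61.5227] [100.5956, 136.1879] 38.6
side tray [230, 189, 40, 31, 709] [535.6718, 61.6722] [102.041, 137.743] 42.0
[[452.0, 79.0], [544.0, -24.0], [620.0, 45.0], [528.0, 147.0]] 0.02701370365175837
bar 300 ((461.34686279296875, 339.1688537597656), (27.17608070373535, 173.76304626464844), 85.109619140625) [0.46168411 0.33985449]
stick [0.342 0.251 0.01 ] [0.62  0.396 0.05 ] top [0.368 0.317 0.028] [0.62  0.396 0.05 ]
```

Press origin is about (0.600,-0.005) with yaw about -48.4°. The rectangle sizes (132 to 140 mm for the head plate) and the tray direction agree with that. I'll go above the stick's prong end and look from close by.

```bash
cat >> h.py <<'E'
def plan(x,y,z,ty=None):
    """shift/turn from present pose to a world target with tool-y at ty degrees"""
    s=arm.read_state(); q=s["eef_rot"]; Rm=R.from_quat([q[1],q[2],q[3],q[0]]).as_matrix()
    d=Rm.T@(np.array([x,y,z])-s["tcp_pos"]); a=np.degrees(np.arctan2(Rm[1,1],Rm[0,1])); t=0 if ty is None else -((ty-a+180)%360-180)
    n=max(np.linalg.norm(d)/.0417,abs(t)/7.16)
    print("t",round(s["clock"],2),"tcp",s["tcp_pos"].round(4),"tooly",round(a,2),"tilt",np.degrees(Rm[:2,2]).round(2),"F",s["contact_force"].round(1),"gap",round(s["finger_gap"],3))
    print("dx %.4f dy %.4f dz %.4f roll %.4f rows %.1f"%(*(d/.4),t/180,n))
E
python3 - <<'E'
from h import *
plan(.43,.34,.25,90)
z=np.load("scene0.npz"); im,d,T=z["im"],z["d"],z["T"]; c=dict(zip(("fx","fy","cx","cy"),z["c"]))
P=cloud(d,c,T); hsv=cv2.cvtColor(im,cv2.COLOR_RGB2HSV)
m=(hsv[...,0]>95)&(hsv[...,0]<125)&(hsv[...,1]>140)&(P[...,1]<0)&(P[...,2]<.05); p=P[m]; print(p.min(0),p.max(0))
print(arm.get_calibration("wrist"))
E
```

```text
t 0.1 tcp [0.1982 0.5128 0.2308] tooly 68.87 tilt [-0.02 -0.05] F [0.3 0.1 0.3] gap 1.002
dx -0.6963 dy -0.1942 dz -0.0479 roll -0.1174 rows 6.9
[ 0.33181488 -0.41509017 -0.0084013 ] [ 0.45126829 -0.33603988  0.01603706]
{'fx': 315.874950657664, 'fy': 315.874950657664, 'cx': 257.1720937383416, 'cy': 192.7341561857859, 'T_tool_cam': array([[-9.48530289e-04, -9.63291224e-01, -2.68456920e-01,
         6.82595535e-02],
       [ 9.99999445e-01, -1.03671574e-03,  1.86731665e-04,
        -5.11537449e-04],
       [-4.58190488e-04, -2.68456594e-01,  9.63291673e-01,
        -1.43304504e-01],
       [ 0.00000000e+00,  0.00000000e+00,  0.00000000e+00,
         1.00000000e+00]])}
```

Request:
apply_moves([
  {"jaw": 1,"dx": -0.696,"dy": -0.194,"dz": -0.048,"roll": -0.1174},
  {"jaw": 1,"dx": -0.696,"dy": -0.194,"dz": -0.048,"roll": -0.1174},
  {"jaw": 1,"dx": -0.696,"dy": -0.194,"dz": -0.048,"roll": -0.1174},
  {"jaw": 1,"dx": -0.696,"dy": -0.194,"dz": -0.048,"roll": -0.1174},
  {"jaw": 1,"dx": -0.696,"dy": -0.194,"dz": -0.048,"roll": -0.1174},
  {"jaw": 1,"dx": -0.696,"dy": -0.194,"dz": -0.048,"roll": -0.1174},
  {"jaw": 1,"dx": -0.696,"dy": -0.194,"dz": -0.048,"roll": -0.1174},
  {"jaw": 1,"dx": -0.696,"dy": -0.194,"dz": -0.048,"roll": -0.1174},
  {"jaw": 1,"dx": -0.696,"dy": -0.194,"dz": -0.048,"roll": -0.1174},
  {"jaw": 1,"dx": -0.696,"dy": -0.194,"dz": -0.048,"roll": -0.1174},
])

```text
clock: 0.93
tcp_pos: [0.4299, 0.3401, 0.2501]
eef_rot: [-0.0, 0.001, 1.0, -0.0]
contact_force: [-0.8, 0.7, 0.3]
finger_gap: 0.998
finger_force: 0.0
```

```bash
cat > bar.py <<'E'
from h import *
def bar(png=None,ztop=.034):
    im,d,c,T=cam("wrist"); hsv=cv2.cvtColor(im,cv2.COLOR_RGB2HSV); P=cloud(d,c,T)
    m=((hsv[...,0]>8)&(hsv[...,0]<28)&(hsv[...,1]>60)&(hsv[...,2]>130)&(P[...,2]>.02)&(P[...,2]<ztop+.02)).astype(np.uint8)
    m=cv2.morphologyEx(m,cv2.MORPH_OPEN,np.ones((3,3)))
    k,lab,st,_=cv2.connectedComponentsWithStats(m); i=1+st[1:,4].argmax(); v,u=np.nonzero(lab==i)
    r=np.array([ray(c,T,a,b,ztop)[:2] for a,b in zip(u,v)]); print("bar",st[i].tolist(),cv2.minAreaRect((r*1000).astype(np.float32)),"z",np.median(P[v,u][:,2]))
    w=P[(P[...,2]>ztop-.022)&(P[...,2]<ztop+.03)]; ctr=r.mean(0); w=w[np.linalg.norm(w[:,:2]-ctr,axis=1)<.14]
    e=np.linalg.svd(r-ctr,full_matrices=False)[2][0]; e=e*np.sign(e[0]); a=(w[:,:2]-ctr)@e
    print("ctr",ctr.round(4),"axis deg",np.degrees(np.arctan2(e[1],e[0])).round(2),"ends",(ctr+e*a.min()).round(4),(ctr+e*a.max()).round(4),"len",(a.max()-a.min()).round(4))
    if png: cv2.imwrite("pics/"+png,im[...,::-1])
    return im,d,c,T,P
E
python3 - <<'E'
from bar import *
bar("w1.png"); plan(.395,.345,.25,90)
E
```

```text
bar [262, 296, 77, 21, 912] ((615.8909301757812, 394.5334777832031), (18.646955490112305, 101.0384750366211), 8.48775577545166) z 0.03983497311274958
ctr [0.6159 0.3947] axis deg -81.5 ends [0.6019 0.4879] [0.6365 0.2564] len 0.234
t 0.98 tcp [0.4293 0.3407 0.2501] tooly 90.01 tilt [-0.04 -0.01] F [0.5 0.6 0.3] gap 0.999
dx 0.0859 dy 0.0109 dz 0.0004 roll 0.0001 rows 0.8
```

View pics/w1.png

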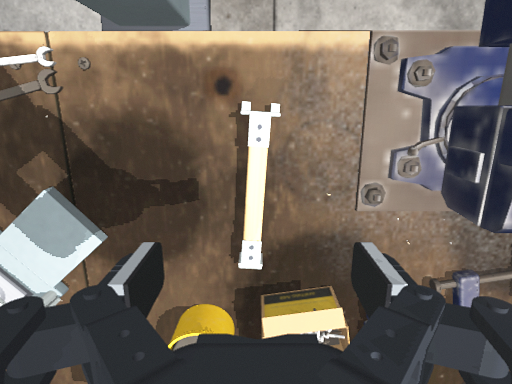

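The wrist picture shows the stick from the prongs at (260,108) to the hook at (252,262), with bare bench around it; the mask caught the carton instead. I'll restrict the region.

```bash
sed -i 's/def bar(png=None,ztop=.034)/def bar(png=None,ztop=.034,near=(.46,.345),rad=.12)/; s/(P\[...,2\]<ztop+.02))/(P[...,2]<ztop+.02)\&(np.hypot(P[...,0]-near[0],P[...,1]-near[1])<rad))/' bar.py; sed -i 's/<.14\]/<.13]; ax=r-ctr; e=np.linalg.svd(ax,full_matrices=False)[2][0]; w=w[abs((w[:,:2]-ctr)@np.array([-e[1],e[0]]))<.028]/' bar.py
python3 - <<'E'
from bar import *
im,d,c,T,P=bar()
for n,u,v in(("prongL",245,103),("prongR",277,105),("noseend",250,268)): print(n,ray(c,T,u,v,.014 if n!="noseend" else .01).round(4),P[v-3:v+8,u].round(3)[:,[0,2]].tolist())
# press tray, z .025
hsv=cv2.cvtColor(im,cv2.COLOR_RGB2HSV)
m=((abs(P[...,2]-.025)<.006)&(P[...,1]<.2)&(hsv[...,1]<70)).astype(np.uint8); v,u=np.nonzero(m)
r=np.array([ray(c,T,a,b,.025)[:2] for a,b in zip(u,v)]); h=cv2.convexHull((r*1000).astype(np.float32)); print(cv2.approxPolyDP(h,4,True)[:,0].round(0).tolist(),np.median(P[v,u][:,2]))
E
```

```text
Traceback (most recent call last):
  File "bar.py", line 6, in bar
    k,lab,st,_=cv2.connectedComponentsWithStats(m); i=1+st[1:,4].argmax(); v,u=np.nonzero(lab==i)
                                                        ~~~~~~~~~~~~~~~^^
ValueError: attempt to get argmax of an empty sequence
```

```bash
python3 - <<'E'
from h import *
im,d,c,T=cam("wrist"); hsv=cv2.cvtColor(im,cv2.COLOR_RGB2HSV); P=cloud(d,c,T)
for v in(150,180,220): print(im[v,257],hsv[v,257],d[v,257],P[v,257].round(3),ray(c,T,257,v,.034).round(4))
print(P[195,235:282:3].round(3).tolist())
E
```

```text
[255 255 246] [ 30   9 255] 0.359875 [0.41  0.34  0.034] [0.4103 0.3404 0.034 ]
[255 255 242] [ 30  13 255] 0.36898774 [0.445 0.34  0.034] [0.4453 0.3404 0.034 ]
[255 255 233] [ 30  22 255] 0.37995604 [0.494 0.34  0.036] [0.495  0.3404 0.034 ]
[[0.473, 0.312, 0.001], [0.473, 0.316, 0.0], [0.473, 0.32, 0.001], [0.473, 0.324, 0.001], [0.464, 0.329, 0.034], [0.463, 0.332, 0.035], [0.463, 0.336, 0.036], [0.463, 0.339, 0.035], [0.463, 0.343, 0.035], [0.464, 0.346, 0.034], [0.473, 0.351, 0.001], [0.473, 0.355, 0.0], [0.473, 0.358, 0.002], [0.473, 0.362, 0.0], [0.473, 0.366, 0.0], [0.474, 0.37, -0.001]]
```

```bash
cat > bar.py <<'E'
from h import *
def bar(near,rad=.115,png=None):
    im,d,c,T=cam("wrist"); P=cloud(d,c,T)
    s=np.hypot(P[...,0]-near[0],P[...,1]-near[1])<rad
    b=P[s&(P[...,2]>.028)&(P[...,2]<.042)][:,:2]
    e=np.linalg.svd(b-b.mean(0),full_matrices=False)[2][0]; e*=np.sign(e[0]); n=np.array([-e[1],e[0]]); m=b.mean(0)
    w=P[s&(P[...,2]>.008)&(P[...,2]<.045)]; w=w[abs((w[:,:2]-m)@n)<.03]
    a=(w[:,:2]-m)@e; t=(b-m)@n; print("bar mid",m.round(4),"yaw",np.degrees(np.arctan2(e[1],e[0])).round(2),"top ext",((b-m)@e).min().round(4),((b-m)@e).max().round(4),"w",np.percentile(t,[2,98]).round(4),"ends",(m+e*a.min()).round(4),(m+e*a.max()).round(4),"len",np.ptp(a).round(4))
    if png: cv2.imwrite("pics/"+png,im[...,::-1])
    return im,d,c,T,P
E
python3 - <<'E'
from bar import *
im,d,c,T,P=bar((.46,.342))
hsv=cv2.cvtColor(im,cv2.COLOR_RGB2HSV)
m=((abs(P[...,2]-.025)<.006)&(P[...,1]<.2)).astype(np.uint8); v,u=np.nonzero(m)
r=np.array([ray(c,T,a,b,.025)[:2] for a,b in zip(u,v)]); h=cv2.convexHull((r*1000).astype(np.float32)); print(cv2.approxPolyDP(h,4,True)[:,0].round(0).tolist(),np.median(P[v,u][:,2]))
plan(.393,.341,.05,86.5)
E
```

```text
bar mid [0.4553 0.3376] yaw -3.87 top ext -0.0874 0.1027 w [-0.0113  0.0113] ends [0.3584 0.3442] [0.5686 0.33  ] len 0.2107
[[614.0, 4.0], [609.0, 76.0], [524.0, 146.0], [459.0, 87.0], [517.0, 17.0], [579.0, 4.0]] 0.025774032505519573
t 1.13 tcp [0.4291 0.3411 0.2504] tooly 90.1 tilt [-0.01 -0.  ] F [0.7 0.2 0.3] gap 0.999
dx 0.0900 dy -0.0001 dz 0.5011 roll 0.0200 rows 4.9
```

Request:
apply_moves([
  {"jaw": 1,"dx": 0.0785,"dy": 0.001,"dz": 0.45,"roll": 0.022},
  {"jaw": 1,"dx": 0.0785,"dy": 0.001,"dz": 0.45,"roll": 0.022},
  {"jaw": 1,"dx": 0.0785,"dy": 0.001,"dz": 0.45,"roll": 0.022},
  {"jaw": 1,"dx": 0.0785,"dy": 0.001,"dz": 0.45,"roll": 0.022},
  {"jaw": 1,"dx": 0.0785,"dy": 0.001,"dz": 0.55,"roll": 0.022},
  {"jaw": 1,"dx": 0.0785,"dy": 0.001,"dz": 0.6,"roll": 0.022},
  {"jaw": 1,"dx": 0.0785,"dy": 0.001,"dz": 0.6,"roll": 0.022},
  {"jaw": 1,"dx": 0.0785,"dy": 0.001,"dz": 0.6,"roll": 0.022},
  {"jaw": 1,"dx": 0.0785,"dy": 0.001,"dz": 0.6,"roll": 0.022},
])

```text
clock: 1.88
tcp_pos: [0.3993, 0.3417, 0.0126]
eef_rot: [0.001, 0.034, 0.999, 0.001]
contact_force: [-0.1, 0.2, -0.3]
finger_gap: 1.0
finger_force: 0.0
```

Request:
apply_moves([
  {"jaw": -1,"dx": 0,"dy": 0,"dz": 0,"roll": 0},
  {"jaw": -1,"dx": 0,"dy": 0,"dz": 0,"roll": 0},
  {"jaw": -1,"dx": 0,"dy": 0,"dz": 0,"roll": 0},
  {"jaw": -1,"dx": 0,"dy": 0,"dz": 0,"roll": 0},
  {"jaw": -1,"dx": 0,"dy": 0,"dz": 0,"roll": 0},
  {"jaw": -1,"dx": 0,"dy": 0,"dz": 0,"roll": 0},
  {"jaw": -1,"dx": 0,"dy": 0,"dz": 0,"roll": 0},
  {"jaw": -1,"dx": 0,"dy": 0,"dz": 0,"roll": 0},
  {"jaw": -1,"dx": 0,"dy": 0,"dz": 0,"roll": 0},
  {"jaw": -1,"dx": 0,"dy": 0,"dz": 0,"roll": 0},
], newtons=70)

```text
clock: 2.72
tcp_pos: [0.3989, 0.3409, 0.0112]
eef_rot: [0.0, 0.035, 0.999, 0.0]
contact_force: [-1.1, -0.6, 7.8]
finger_gap: 0.243
finger_force: 69.2
```

```bash
python3 - <<'E'
from h import *
# pre-look: grasp at press x=-215 -> ahead of tray, look at press
psi=np.radians(-48.2); ex=np.array([np.cos(psi),np.sin(psi)]); o=np.array([.5995,-.003])
p=o-ex*.225; print(p); plan(p[0],p[1],.16,np.degrees(psi)+90)
E
```

```text
[0.44953019 0.1647321 ]
t 2.72 tcp [0.3989 0.3409 0.0112] tooly 86.04 tilt [0.04 0.03] F [-1.1 -0.6  7.8] gap 0.243
dx -0.1570 dy -0.4304 dz -0.3722 roll 0.2458 rows 6.2
```

Request:
apply_moves([
  {"jaw": -1,"dx": 0,"dy": 0,"dz": -0.1,"roll": 0},
  {"jaw": -1,"dx": 0,"dy": 0,"dz": -0.2,"roll": 0},
  {"jaw": -1,"dx": 0,"dy": 0,"dz": -0.3,"roll": 0},
  {"jaw": -1,"dx": 0,"dy": 0,"dz": -0.3,"roll": 0},
])

```text
clock: 3.05
tcp_pos: [0.4009, 0.3424, 0.1379]
eef_rot: [0.004, 0.035, 0.999, 0.003]
contact_force: [0.9, 0.8, -0.3]
finger_gap: 0.245
finger_force: 69.3
```

```bash
python3 - <<'E'
from h import *
psi=np.radians(-48.2); ex=np.array([np.cos(psi),np.sin(psi)]); o=np.array([.5995,-.003])
p=o-ex*.28; print(p); plan(p[0],p[1],.13,np.degrees(psi)+90)
E
```

```text
[0.41287091 0.20573328]
t 3.05 tcp [0.4009 0.3424 0.1379] tooly 86.04 tilt [0.49 0.37] F [ 0.9  0.8 -0.3] gap 0.245
dx -0.0534 dy -0.3389 dz 0.0177 roll 0.2458 rows 6.2
```

Request:
apply_moves([
  {"jaw": -1,"dx": -0.05,"dy": -0.336,"dz": 0,"roll": 0.2458},
  {"jaw": -1,"dx": -0.05,"dy": -0.336,"dz": 0,"roll": 0.2458},
  {"jaw": -1,"dx": -0.05,"dy": -0.336,"dz": 0,"roll": 0.2458},
  {"jaw": -1,"dx": -0.05,"dy": -0.336,"dz": 0,"roll": 0.2458},
  {"jaw": -1,"dx": -0.05,"dy": -0.336,"dz": 0,"roll": 0.2458},
  {"jaw": -1,"dx": -0.05,"dy": -0.336,"dz": 0,"roll": 0.2458},
  {"jaw": -1,"dx": -0.05,"dy": -0.336,"dz": 0,"roll": 0.2458},
  {"jaw": -1,"dx": -0.05,"dy": -0.336,"dz": 0,"roll": 0.2458},
  {"jaw": -1,"dx": -0.05,"dy": -0.336,"dz": 0,"roll": 0.2458},
  {"jaw": -1,"dx": -0.05,"dy": -0.336,"dz": 0,"roll": 0.2458},
])

```text
clock: 3.88
tcp_pos: [0.4092, 0.2054, 0.1304]
eef_rot: [-0.0, 0.407, 0.914, -0.0]
contact_force: [0.2, 0.2, -1.3]
finger_gap: 0.24
finger_force: 69.4
```

```bash
cat > press.py <<'E'
from h import *
def quad(c,T,m,z,nm):
    m=cv2.morphologyEx(m.astype(np.uint8),cv2.MORPH_OPEN,np.ones((3,3)))
    k,lab,st,_=cv2.connectedComponentsWithStats(m,connectivity=4)
    if k<2: return
    j=1+st[1:,4].argmax(); v,u=np.nonzero(lab==j); r=np.array([ray(c,T,a,b,z)[:2] for a,b in zip(u,v)])
    h=cv2.convexHull((r*1000).astype(np.float32)); print(nm,st[j].tolist(),cv2.approxPolyDP(h,4,True)[:,0].round(0).tolist(),cv2.minAreaRect((r*1000).astype(np.float32)))
E
python3 - <<'E'
from press import *
plan(.413,.206,.13,41.8)
im,d,c,T=cam("wrist"); P=cloud(d,c,T); cv2.imwrite("pics/w2.png",im[...,::-1]); np.savez("w2.npz",im=im,d=d,T=T)
X,Y,Z=P[...,0],P[...,1],P[...,2]
quad(c,T,(abs(Z-.025)<.004),.025,"z25"); quad(c,T,(abs(Z-.172)<.006),.172,"head")
print("dxy hook region tops",P[(Z>.10)&(Z<.17)&(np.hypot(X-.413,Y-.206)<.19)][:,:3].max(0))
E
```

```text
t 3.88 tcp [0.4092 0.2054 0.1304] tooly 41.99 tilt [-0.01 -0.  ] F [ 0.2  0.2 -1.3] gap 0.24
dx -0.0052 dy 0.0082 dz 0.0009 roll 0.0011 rows 0.1
z25 [467, 289, 45, 40, 403] [[641.0, 239.0], [642.0, 286.0], [638.0, 289.0], [629.0, 258.0]] ((636.3388671875, 263.6708068847656), (14.4214448928833, 50.739463806152344), 3.5653250217437744)
head [284, 261, 44, 56, 782] [[423.0, 207.0], [418.0, 229.0], [407.0, 222.0]] ((419.6416931152344, 218.94151306152344), (15.223437309265137, 22.767284393310547), 42.027347564697266)
dxy hook region tops [0.44026359 0.24936549 0.16997041]
```

View pics/w2.png

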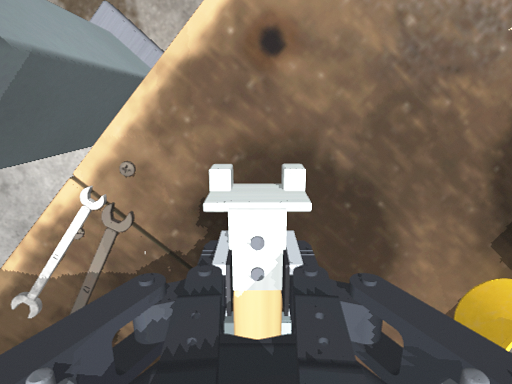

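The picture shows the crosshead centred at (258,195) and straight in the grip; the press is out of the wrist's view. Lowering to insertion height and advancing partway.

Request:
apply_moves([
  {"jaw": -1,"dx": 0,"dy": 0.006,"dz": 0.1,"roll": 0.001},
  {"jaw": -1,"dx": 0,"dy": 0.006,"dz": 0.192,"roll": 0.001},
  {"jaw": -1,"dx": 0,"dy": 0.006,"dz": 0.192,"roll": 0.001},
  {"jaw": -1,"dx": 0,"dy": 0.006,"dz": 0.192,"roll": 0.001},
  {"jaw": -1,"dx": 0,"dy": 0.006,"dz": 0.192,"roll": 0.001},
  {"jaw": -1,"dx": 0,"dy": 0.006,"dz": 0.192,"roll": 0.001},
])

```text
clock: 4.43
tcp_pos: [0.4121, 0.2073, 0.0558]
eef_rot: [0.001, 0.41, 0.912, 0.001]
contact_force: [0.2, 0.7, -1.2]
finger_gap: 0.238
finger_force: 69.4
```

```bash
cat >> h.py <<'E'
PSI=np.radians(-48.3); O=np.array([.599,-.004]); EX=np.array([np.cos(PSI),np.sin(PSI)]); EY=np.array([-EX[1],EX[0]])
def inpress(p): q=np.asarray(p)[...,:2]-O; return np.stack([q@EX,q@EY],-1)
E
python3 - <<'E'
from h import *
plan(.413,.206,.053,41.7); print(inpress(arm.read_state()["tcp_pos"]))
o=[]
for n,(a,b,e,f) in(("scene",(110,230,180,300)),("side",(130,240,190,300))):
    im,d,c,T=cam(n); np.savez(n+"1.npz",im=im,d=d,T=T,c=np.array([c[k] for k in("fx","fy","cx","cy")]))
    o.append(cv2.resize(im[a:b,e:f],(400,400),interpolation=2))
cv2.imwrite("pics/c1.png",np.hstack(o)[...,::-1])
E
```

```text
t 4.43 tcp [0.4121 0.2073 0.0558] tooly 41.65 tilt [0.17 0.07] F [ 0.2  0.7 -1.2] gap 0.238
dx -0.0039 dy -0.0005 dz 0.0071 roll -0.0003 rows 0.1
[-0.28208013  0.00100448]
```

View pics/c1.png

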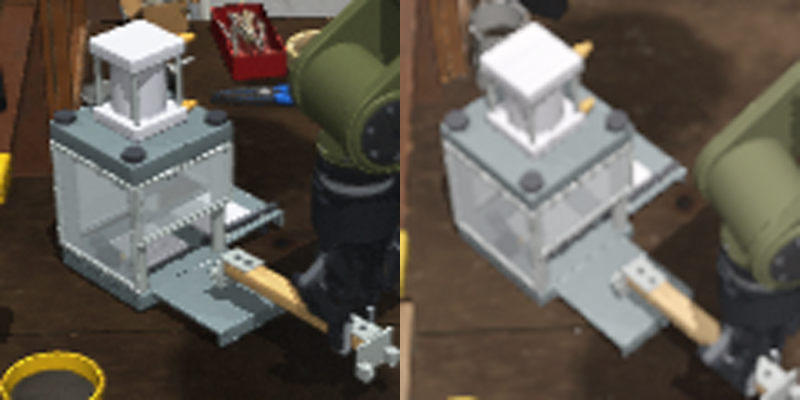

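Both views show the stick level with its hook over the tray, pointing into the front mouth. I'll check its lateral position relative to the tray in the same images.

```bash
python3 - <<'E'
from h import *
for n in("scene","side"):
    z0=np.load(n+"0.npz"); z=np.load(n+"1.npz"); c=dict(zip(("fx","fy","cx","cy"),z["c"]))
    P=cloud(z0["d"],c,z0["T"]); q=inpress(P); m=(abs(P[...,2]-.025)<.006)&(q[...,0]<-.08)&(q[...,0]>-.2)&(abs(q[...,1])<.08)
    t=q[m]; print(n,"tray x min",np.percentile(t[:,0],1),"y at bands",[np.percentile(t[abs(t[:,0]-x)<.012][:,1],[2,98]).round(4).tolist() for x in(-.09,-.11,-.13,-.145)])
    m=(abs(P[...,2]-.172)<.01)&(abs(q[...,0])<.1)&(abs(q[...,1])<.1); t=q[m]; print(" head",np.percentile(t,[1,99],axis=0).round(4).tolist())
    P=cloud(z["d"],c,z["T"]); q=inpress(P); m=(P[...,2]>.065)&(P[...,2]<.09)&(q[...,0]<-.09)&(q[...,0]>-.2)&(abs(q[...,1])<.04)
    t=q[m]; print(" bar xmax",np.percentile(t[:,0],99),"y",[np.percentile(t[abs(t[:,0]-x)<.01][:,1],[3,97]).round(4).tolist() for x in(-.13,-.15,-.17)],np.median(P[m][:,2]))
E
```

```text
scene tray x min -0.1598466905700985 y at bands [[-0.0429, 0.0457], [-0.0415, 0.0475], [-0.0431, 0.0456], [-0.0435, 0.0462]]
 head [[-0.066, -0.0616], [0.0628, 0.0658]]
 bar xmax -0.12408365098085337 y [[-0.0103, 0.0166], [-0.0084, 0.0149], [-0.0043, 0.0166]] 0.07667245745490692
side tray x min -0.15689754879179596 y at bands [[-0.0447, 0.0428], [-0.0457, 0.0424], [-0.0474, 0.0432], [-0.0464, 0.0426]]
 head [[-0.0613, -0.0652], [0.0655, 0.0627]]
 bar xmax -0.11916979130573438 y [[-0.0139, 0.0136], [-0.0119, 0.0116], [-0.0094, 0.0109]] 0.0800240024520944
```

Request:
apply_moves([
  {"jaw": -1,"dx": -0.05,"dy": -0.002,"dz": 0,"roll": 0},
  {"jaw": -1,"dx": -0.1,"dy": -0.002,"dz": 0,"roll": 0},
  {"jaw": -1,"dx": -0.15,"dy": -0.002,"dz": 0,"roll": 0},
  {"jaw": -1,"dx": -0.2,"dy": -0.002,"dz": 0,"roll": 0},
  {"jaw": -1,"dx": -0.25,"dy": -0.002,"dz": 0,"roll": 0},
  {"jaw": -1,"dx": -0.3,"dy": -0.002,"dz": 0,"roll": 0},
  {"jaw": -1,"dx": -0.35,"dy": -0.002,"dz": 0,"roll": 0},
  {"jaw": -1,"dx": -0.38,"dy": -0.002,"dz": 0,"roll": 0},
  {"jaw": -1,"dx": -0.4,"dy": -0.002,"dz": 0,"roll": 0},
  {"jaw": -1,"dx": -0.409,"dy": -0.002,"dz": 0,"roll": 0},
  {"jaw": -1,"dx": -0.409,"dy": -0.002,"dz": 0,"roll": 0},
  {"jaw": -1,"dx": -0.409,"dy": -0.002,"dz": 0,"roll": 0},
])

```text
clock: 5.53
tcp_pos: [0.5187, 0.0844, 0.0538]
eef_rot: [-0.0, 0.41, 0.912, -0.0]
contact_force: [-1.1, 0.2, -1.4]
finger_gap: 0.241
finger_force: 69.4
```

```bash
cat > look.py <<'E'
from h import *
import sys
def look(tag,zx=None):
    s=arm.read_state(); print("tcp",s["tcp_pos"].round(4),"press",inpress(s["tcp_pos"]).round(4),"F",s["contact_force"].round(1)); o=[]
    for n,(a,b,e,f) in(("scene",(130,210,190,270)),("side",(145,225,200,280))):
        im,d,c,T=cam(n); np.savez(n+tag+".npz",im=im,d=d,T=T,c=np.array([c[k] for k in("fx","fy","cx","cy")]))
        o.append(cv2.resize(im[a:b,e:f],(400,400),interpolation=2))
    cv2.imwrite(f"pics/c{tag}.png",np.hstack(o)[...,::-1])
if __name__=="__main__": look(sys.argv[1])
E
python3 look.py 2
```

```text
tcp [0.5187 0.0844 0.0538] press [-0.1194 -0.0011] F [-1.1  0.2 -1.4]
```

View pics/c2.png

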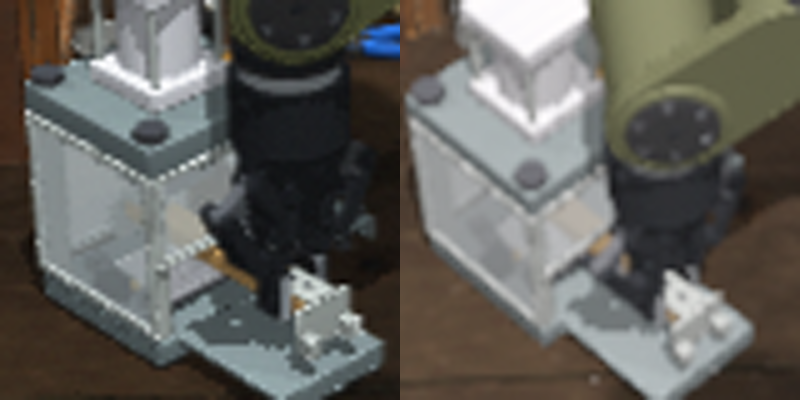

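The stick is through the front mouth without contact; its hook face should be at x about +36 mm, inside the window. Lowering it behind the plate.

Request:
apply_moves([
  {"jaw": -1,"dx": 0,"dy": 0,"dz": 0.01,"roll": 0},
  {"jaw": -1,"dx": 0,"dy": 0,"dz": 0.02,"roll": 0},
  {"jaw": -1,"dx": 0,"dy": 0,"dz": 0.03,"roll": 0},
  {"jaw": -1,"dx": 0,"dy": 0,"dz": 0.04,"roll": 0},
  {"jaw": -1,"dx": 0,"dy": 0,"dz": 0.04,"roll": 0},
  {"jaw": -1,"dx": 0,"dy": 0,"dz": 0.04,"roll": 0},
  {"jaw": -1,"dx": 0,"dy": 0,"dz": 0.04,"roll": 0},
])

```text
clock: 6.22
tcp_pos: [0.5191, 0.084, 0.0377]
eef_rot: [-0.0, 0.41, 0.912, -0.0]
contact_force: [-0.1, 0.1, -1.6]
finger_gap: 0.242
finger_force: 69.4
```

Request:
apply_moves([
  {"jaw": -1,"dx": 0.015,"dy": 0,"dz": 0,"roll": 0},
  {"jaw": -1,"dx": 0.03,"dy": 0,"dz": 0,"roll": 0},
  {"jaw": -1,"dx": 0.05,"dy": 0,"dz": 0,"roll": 0},
  {"jaw": -1,"dx": 0.07,"dy": 0,"dz": 0,"roll": 0},
  {"jaw": -1,"dx": 0.09,"dy": 0,"dz": 0,"roll": 0},
  {"jaw": -1,"dx": 0.11,"dy": 0,"dz": 0,"roll": 0},
  {"jaw": -1,"dx": 0.13,"dy": 0,"dz": 0,"roll": 0},
  {"jaw": -1,"dx": 0.15,"dy": 0,"dz": 0,"roll": 0},
  {"jaw": -1,"dx": 0.17,"dy": 0,"dz": 0,"roll": 0},
  {"jaw": -1,"dx": 0.19,"dy": 0,"dz": 0,"roll": 0},
  {"jaw": -1,"dx": 0.205,"dy": 0,"dz": 0,"roll": 0},
  {"jaw": -1,"dx": 0.22,"dy": 0,"dz": 0,"roll": 0},
])

```text
clock: 7.22
tcp_pos: [0.4602, 0.1503, 0.0377]
eef_rot: [0.0, 0.41, 0.912, -0.0]
contact_force: [0.4, -1.0, -1.3]
finger_gap: 0.238
finger_force: 69.4
```

Request:
apply_moves([
  {"jaw": -1,"dx": 0.015,"dy": 0,"dz": 0,"roll": 0},
  {"jaw": -1,"dx": 0.03,"dy": 0,"dz": 0,"roll": 0},
  {"jaw": -1,"dx": 0.045,"dy": 0,"dz": 0,"roll": 0},
  {"jaw": -1,"dx": 0.06,"dy": 0,"dz": 0,"roll": 0},
  {"jaw": -1,"dx": 0.07,"dy": 0,"dz": 0,"roll": 0},
  {"jaw": -1,"dx": 0.07,"dy": 0,"dz": 0,"roll": 0},
  {"jaw": -1,"dx": 0.07,"dy": 0,"dz": 0,"roll": 0},
])

```text
clock: 7.8
tcp_pos: [0.4419, 0.1708, 0.0377]
eef_rot: [-0.0, 0.41, 0.912, -0.0]
contact_force: [-0.1, 0.2, -1.5]
finger_gap: 0.239
finger_force: 69.4
```

```bash
python3 look.py 3
```

```text
tcp [0.4419 0.1708 0.0377] press [-0.235 -0.001] F [-0.1  0.2 -1.5]
```

View pics/c3.png

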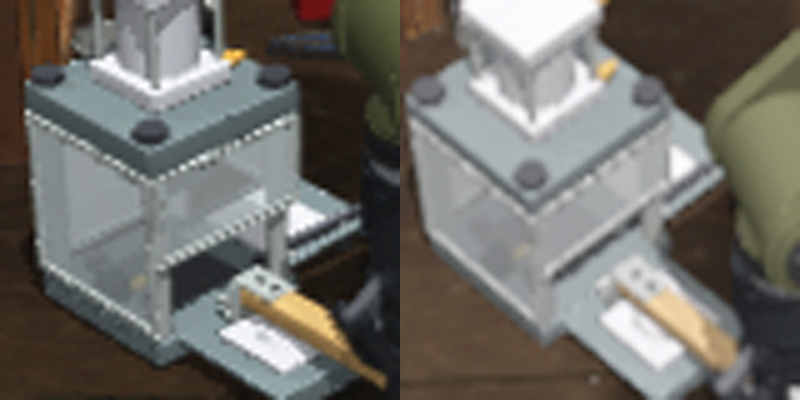

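The pressed plate has come out onto the tray under the bar, at about (265,345) in the left half, with the hook at its rear edge. Easing off, lifting and measuring.

Request:
apply_moves([
  {"jaw": -1,"dx": -0.006,"dy": 0,"dz": 0,"roll": 0},
  {"jaw": -1,"dx": -0.006,"dy": 0,"dz": 0,"roll": 0},
  {"jaw": -1,"dx": -0.006,"dy": 0,"dz": -0.04,"roll": 0},
  {"jaw": -1,"dx": -0.006,"dy": 0,"dz": -0.1,"roll": 0},
  {"jaw": -1,"dx": -0.006,"dy": 0,"dz": -0.2,"roll": 0},
  {"jaw": -1,"dx": -0.006,"dy": 0,"dz": -0.25,"roll": 0},
  {"jaw": -1,"dx": -0.006,"dy": 0,"dz": -0.25,"roll": 0},
])

```text
clock: 8.48
tcp_pos: [0.4451, 0.1693, 0.1416]
eef_rot: [0.002, 0.41, 0.912, 0.002]
contact_force: [-0.6, 0.8, -0.7]
finger_gap: 0.243
finger_force: 69.4
```

```bash
python3 - <<'E'
from h import *
plan(.40,.335,.13,86)
E
```

```text
t 8.48 tcp [0.4451 0.1693 0.1416] tooly 41.58 tilt [0.31 0.12] F [-0.6  0.8 -0.7] gap 0.243
dx 0.3846 dy 0.1904 dz 0.0292 roll -0.2468 rows 6.2
```

Request:
apply_moves([
  {"jaw": -1,"dx": 0.385,"dy": 0.19,"dz": 0,"roll": -0.247},
  {"jaw": -1,"dx": 0.385,"dy": 0.19,"dz": 0,"roll": -0.247},
  {"jaw": -1,"dx": 0.385,"dy": 0.19,"dz": 0,"roll": -0.247},
  {"jaw": -1,"dx": 0.385,"dy": 0.19,"dz": 0,"roll": -0.247},
  {"jaw": -1,"dx": 0.385,"dy": 0.19,"dz": 0,"roll": -0.247},
  {"jaw": -1,"dx": 0.385,"dy": 0.19,"dz": 0,"roll": -0.247},
  {"jaw": -1,"dx": 0.385,"dy": 0.19,"dz": 0,"roll": -0.247},
  {"jaw": -1,"dx": 0.385,"dy": 0.19,"dz": 0.1,"roll": -0.247},
  {"jaw": -1,"dx": 0.385,"dy": 0.19,"dz": 0.19,"roll": -0.247},
  {"jaw": -1,"dx": 0.385,"dy": 0.19,"dz": 0.25,"roll": -0.247},
  {"jaw": -1,"dx": 0.385,"dy": 0.19,"dz": 0.25,"roll": -0.247},
])

```text
clock: 9.4
tcp_pos: [0.3956, 0.3324, 0.0319]
eef_rot: [-0.004, 0.034, 0.999, -0.003]
contact_force: [0.0, 0.2, -0.9]
finger_gap: 0.242
finger_force: 69.3
```

Request:
apply_moves([
  {"jaw": -1,"dx": 0,"dy": 0,"dz": 0.03,"roll": 0},
  {"jaw": -1,"dx": 0,"dy": 0,"dz": 0.05,"roll": 0},
  {"jaw": -1,"dx": 0,"dy": 0,"dz": 0.06,"roll": 0},
  {"jaw": -1,"dx": 0,"dy": 0,"dz": 0.0655,"roll": 0},
  {"jaw": -1,"dx": 0,"dy": 0,"dz": 0.0655,"roll": 0},
  {"jaw": -1,"dx": 0,"dy": 0,"dz": 0.0655,"roll": 0},
])

```text
clock: 9.9
tcp_pos: [0.3986, 0.3348, 0.0122]
eef_rot: [0.001, 0.034, 0.999, 0.0]
contact_force: [-0.8, -0.2, 1.8]
finger_gap: 0.239
finger_force: 69.7
```

Request:
apply_moves([
  {"jaw": 1,"dx": 0,"dy": 0,"dz": 0,"roll": 0},
  {"jaw": 1,"dx": 0,"dy": 0,"dz": 0,"roll": 0},
  {"jaw": 1,"dx": 0,"dy": 0,"dz": 0,"roll": 0},
  {"jaw": 1,"dx": 0,"dy": 0,"dz": 0,"roll": 0},
  {"jaw": 1,"dx": 0,"dy": 0,"dz": 0,"roll": 0},
  {"jaw": 1,"dx": 0,"dy": 0,"dz": 0,"roll": 0},
  {"jaw": 1,"dx": 0,"dy": 0,"dz": 0,"roll": 0},
  {"jaw": 1,"dx": 0,"dy": 0,"dz": -0.1,"roll": 0},
  {"jaw": 1,"dx": 0,"dy": 0,"dz": -0.2,"roll": 0},
  {"jaw": 1,"dx": 0,"dy": 0,"dz": -0.4,"roll": 0},
  {"jaw": 1,"dx": 0,"dy": 0,"dz": -0.5,"roll": 0},
  {"jaw": 1,"dx": 0,"dy": 0,"dz": -0.5,"roll": 0},
])

```text
clock: 10.9
tcp_pos: [0.3981, 0.3344, 0.2144]
eef_rot: [0.001, 0.034, 0.999, 0.0]
contact_force: [0.2, 0.6, 0.3]
finger_gap: 0.998
finger_force: 0.0
```

```bash
python3 - <<'E'
from bar import *
bar((.465,.332))
plan(.47,.33,.211,86)
def rect(c,T,m,z,nm):
    k,lab,st,_=cv2.connectedComponentsWithStats(m.astype(np.uint8),connectivity=4)
    if k<2: print(nm,"none"); return
    j=1+st[1:,4].argmax(); v,u=np.nonzero(lab==j); r=np.array([ray(c,T,a,b,z)[:2] for a,b in zip(u,v)])
    rr=cv2.minAreaRect((r*1000).astype(np.float32)); q=inpress(r); print(nm,st[j].tolist(),"size",np.round(rr[1],1),"ang",round(rr[2],1),"press c",inpress(np.array(rr[0])/1000).round(4),"ext",np.percentile(q,[0,100],axis=0).round(3).tolist())
for n in("scene","side"):
    im,d,c,T=cam(n); P=cloud(d,c,T); q=inpress(P); hsv=cv2.cvtColor(im,cv2.COLOR_RGB2HSV); w=(hsv[...,2]>185)&(hsv[...,1]<40)
    np.savez(n+"4.npz",im=im,d=d,T=T)
    rect(c,T,w&(q[...,0]<-.066)&(q[...,0]>-.2)&(abs(q[...,1])<.06)&(P[...,2]<.06),.031,n+" formed")
    rect(c,T,w&(q[...,1]<-.066)&(q[...,1]>-.2)&(abs(q[...,0])<.06)&(P[...,2]<.06),.031,n+" flat")
E
```

```text
bar mid [0.4543 0.3308] yaw -3.9 top ext -0.0869 0.1027 w [-0.0112  0.0109] ends [0.3576 0.3374] [0.5568 0.3238] len 0.1996
t 10.95 tcp [0.3998 0.3358 0.2213] tooly 86.09 tilt [0.5  0.37] F [0.3 0.2 7.7] gap 1.001
dx -0.1758 dy -0.0026 dz 0.0272 roll 0.0005 rows 1.7
scene formed [234, 189, 22, 16, 176] size [60.6 64.4] ang 40.7 press c [-0.1136  0.0003] ext [[-0.146, -0.03], [-0.082, 0.031]]
scene flat [248, 170, 7, 7, 27] size [30.5 26.9] ang 41.2 press c [-0.014 -0.103] ext [[-0.027, -0.118], [-0.001, -0.088]]
side formed [240, 199, 21, 25, 265] size [78.3 78.5] ang 42.3 press c [-0.117   0.0022] ext [[-0.157, -0.037], [-0.077, 0.041]]
side flat [254, 174, 5, 7, 28] size [29.2 14.7] ang 87.7 press c [-0.0176 -0.1167] ext [[-0.027, -0.127], [-0.002, -0.101]]
```

The stick lies flat again and the formed plate is centred at about x = -112 mm, clear of the guard. Regrasping 10 mm to the hook side of the middle.

Request:
apply_moves([
  {"jaw": 1,"dx": -0.1925,"dy": 0,"dz": 0.1,"roll": 0},
  {"jaw": 1,"dx": -0.1925,"dy": 0,"dz": 0.2,"roll": 0},
  {"jaw": 1,"dx": -0.1925,"dy": 0,"dz": 0.3,"roll": 0},
  {"jaw": 1,"dx": -0.1925,"dy": 0,"dz": 0.4,"roll": 0},
  {"jaw": 1,"dx": -0.1925,"dy": 0,"dz": 0.48,"roll": 0},
  {"jaw": 1,"dx": -0.1925,"dy": 0,"dz": 0.5,"roll": 0},
  {"jaw": 1,"dx": -0.1925,"dy": 0,"dz": 0.5,"roll": 0},
  {"jaw": 1,"dx": -0.1925,"dy": 0,"dz": 0.5,"roll": 0},
  {"jaw": 1,"dx": -0.1925,"dy": 0,"dz": 0.5,"roll": 0},
])

```text
clock: 11.8
tcp_pos: [0.4755, 0.3296, 0.0128]
eef_rot: [0.001, 0.034, 0.999, 0.0]
contact_force: [-0.8, -0.2, -0.0]
finger_gap: 0.998
finger_force: 0.0
```

Request:
apply_moves([
  {"jaw": -1,"dx": 0,"dy": 0,"dz": 0,"roll": 0},
  {"jaw": -1,"dx": 0,"dy": 0,"dz": 0,"roll": 0},
  {"jaw": -1,"dx": 0,"dy": 0,"dz": 0,"roll": 0},
  {"jaw": -1,"dx": 0,"dy": 0,"dz": 0,"roll": 0},
  {"jaw": -1,"dx": 0,"dy": 0,"dz": 0,"roll": 0},
  {"jaw": -1,"dx": 0,"dy": 0,"dz": 0,"roll": 0},
  {"jaw": -1,"dx": 0,"dy": 0,"dz": 0,"roll": 0},
  {"jaw": -1,"dx": 0,"dy": 0,"dz": 0,"roll": 0},
  {"jaw": -1,"dx": 0,"dy": 0,"dz": 0,"roll": 0},
  {"jaw": -1,"dx": 0,"dy": 0,"dz": 0,"roll": 0},
], newtons=80)

```text
clock: 12.63
tcp_pos: [0.4753, 0.3294, 0.0122]
eef_rot: [0.0, 0.034, 0.999, 0.0]
contact_force: [-2.0, -0.2, 7.4]
finger_gap: 0.24
finger_force: 79.0
```

Request:
apply_moves([
  {"jaw": -1,"dx": 0,"dy": 0,"dz": -0.1,"roll": 0},
  {"jaw": -1,"dx": 0,"dy": 0,"dz": -0.2,"roll": 0},
  {"jaw": -1,"dx": 0,"dy": 0,"dz": -0.3,"roll": 0},
  {"jaw": -1,"dx": 0,"dy": 0,"dz": -0.4,"roll": 0},
  {"jaw": -1,"dx": 0,"dy": 0,"dz": -0.45,"roll": 0},
  {"jaw": -1,"dx": 0,"dy": 0,"dz": -0.45,"roll": 0},
])

```text
clock: 13.13
tcp_pos: [0.4763, 0.3301, 0.1969]
eef_rot: [0.003, 0.034, 0.999, 0.002]
contact_force: [0.7, -0.4, -0.9]
finger_gap: 0.241
finger_force: 78.9
```

```bash
python3 - <<'E'
from h import *
plan(.37,.12,.19,41); 
p=O+EY*(-.30); print(p); plan(p[0],p[1],.19,-48.3)
E
```

```text
t 13.13 tcp [0.4763 0.3301 0.1969] tooly 86.08 tilt [0.4  0.24] F [ 0.7 -0.4 -0.9] gap 0.241
dx 0.2294 dy -0.5422 dz 0.0131 roll 0.2504 rows 6.3
[ 0.37500855 -0.20356911]
t 13.13 tcp [0.4763 0.3301 0.1969] tooly 86.08 tilt [0.4  0.24] F [ 0.7 -0.4 -0.9] gap 0.241
dx 0.1616 dy -1.3483 dz 0.0099 roll 0.7466 rows 18.8
```

Request:
apply_moves([
  {"jaw": -1,"dx": 0.2526,"dy": -0.544,"dz": 0,"roll": 0.25},
  {"jaw": -1,"dx": 0.2526,"dy": -0.544,"dz": 0,"roll": 0.25},
  {"jaw": -1,"dx": 0.2526,"dy": -0.544,"dz": 0,"roll": 0.25},
  {"jaw": -1,"dx": 0.2526,"dy": -0.544,"dz": 0,"roll": 0.25},
  {"jaw": -1,"dx": 0.2526,"dy": -0.544,"dz": 0,"roll": 0.25},
  {"jaw": -1,"dx": 0.2526,"dy": -0.544,"dz": 0,"roll": 0.25},
  {"jaw": -1,"dx": 0.2526,"dy": -0.544,"dz": 0,"roll": 0.25},
  {"jaw": -1,"dx": 0.2526,"dy": -0.544,"dz": 0,"roll": 0.25},
  {"jaw": -1,"dx": 0.2526,"dy": -0.544,"dz": 0,"roll": 0.25},
])

```text
clock: 13.88
tcp_pos: [0.3594, 0.1191, 0.1912]
eef_rot: [-0.0, 0.413, 0.911, -0.0]
contact_force: [-0.3, -0.5, -1.1]
finger_gap: 0.236
finger_force: 79.1
```

```bash
python3 - <<'E'
from h import *
p=O+EY*(-.30); print(p); plan(p[0],p[1],.19,-48.3)
E
```

```text
[ 0.37500855 -0.20356911]
t 13.88 tcp [0.3594 0.1191 0.1912] tooly 41.15 tilt [-0.01  0.  ] F [-0.3 -0.5 -1.1] gap 0.236
dx -0.6331 dy -0.5014 dz 0.0030 roll 0.4970 rows 12.5
```

Request:
apply_moves([
  {"jaw": -1,"dx": -0.633,"dy": -0.501,"dz": 0,"roll": 0.497},
  {"jaw": -1,"dx": -0.633,"dy": -0.501,"dz": 0,"roll": 0.497},
  {"jaw": -1,"dx": -0.633,"dy": -0.501,"dz": 0,"roll": 0.497},
  {"jaw": -1,"dx": -0.633,"dy": -0.501,"dz": 0,"roll": 0.497},
  {"jaw": -1,"dx": -0.633,"dy": -0.501,"dz": 0,"roll": 0.497},
  {"jaw": -1,"dx": -0.633,"dy": -0.501,"dz": 0,"roll": 0.497},
  {"jaw": -1,"dx": -0.633,"dy": -0.501,"dz": 0,"roll": 0.497},
  {"jaw": -1,"dx": -0.633,"dy": -0.501,"dz": 0,"roll": 0.497},
  {"jaw": -1,"dx": -0.633,"dy": -0.501,"dz": 0,"roll": 0.497},
  {"jaw": -1,"dx": -0.633,"dy": -0.501,"dz": 0,"roll": 0.497},
  {"jaw": -1,"dx": -0.633,"dy": -0.501,"dz": 0,"roll": 0.497},
  {"jaw": -1,"dx": -0.633,"dy": -0.501,"dz": 0,"roll": 0.497},
])

```text
clock: 14.88
tcp_pos: [0.3752, -0.2033, 0.1907]
eef_rot: [-0.001, 0.924, 0.382, -0.0]
contact_force: [0.2, -0.1, -0.7]
finger_gap: 0.239
finger_force: 79.1
```

```bash
python3 - <<'E'
from h import *
p=O+EY*(-.28); print(p,inpress(arm.read_state()["tcp_pos"])); plan(p[0],p[1],.19,-48.3)
im,d,c,T=cam("wrist"); P=cloud(d,c,T); q=inpress(P); cv2.imwrite("pics/w5.png",im[...,::-1])
for n,(a,b,e,f) in(("scene",(130,210,190,270)),("side",(145,225,200,280))):
    im,d,c,T=cam(n); np.savez(n+"5.npz",im=im,d=d,T=T); P=cloud(d,c,T); q=inpress(P); hsv=cv2.cvtColor(im,cv2.COLOR_RGB2HSV)
    m=(hsv[...,2]>170)&(hsv[...,1]<40)&(q[...,1]<-.066)&(q[...,1]>-.17)&(abs(q[...,0])<.05)&(P[...,2]<.05)
    t=q[m]; print(n,len(t),t.min(0) if len(t) else 0,t.max(0) if len(t) else 0)
E
```

```text
[ 0.38994131 -0.1902645 ] [-8.94315744e-05 -2.99647652e-01]
t 14.88 tcp [ 0.3752 -0.2033  0.1907] tooly -45.06 tilt [-0.07  0.05] F [ 0.2 -0.1 -0.7] gap 0.239
dx 0.0490 dy 0.0030 dz 0.0017 roll 0.0180 rows 0.5
scene 38 [-0.04597214 -0.14793166] [ 0.00576132 -0.07474962]
side 94 [-0.04476582 -0.15266543] [ 0.01948607 -0.07386861]
```

View pics/w5.png

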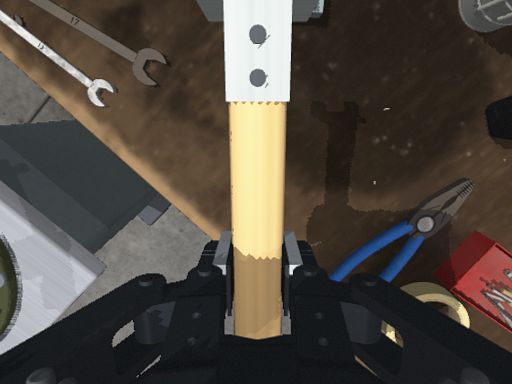

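The wrist picture shows the stick straight in the grip with the pronged bracket at (258,50) and bare bench below; pliers at (430,225) are well to the side. Lowering beyond the table's end at table level.

Request:
apply_moves([
  {"jaw": -1,"dx": 0.0365,"dy": 0.003,"dz": 0,"roll": 0.018},
  {"jaw": -1,"dx": 0.0365,"dy": 0.003,"dz": 0.08,"roll": 0.018},
  {"jaw": -1,"dx": 0.0365,"dy": 0.003,"dz": 0.16,"roll": 0.018},
  {"jaw": -1,"dx": 0.0365,"dy": 0.003,"dz": 0.24,"roll": 0.018},
  {"jaw": -1,"dx": 0.0365,"dy": 0.003,"dz": 0.32,"roll": 0.018},
  {"jaw": -1,"dx": 0.0365,"dy": 0.003,"dz": 0.36,"roll": 0.018},
  {"jaw": -1,"dx": 0.0365,"dy": 0.003,"dz": 0.379,"roll": 0.018},
  {"jaw": -1,"dx": 0.0365,"dy": 0.003,"dz": 0.379,"roll": 0.018},
  {"jaw": -1,"dx": 0.0365,"dy": 0.003,"dz": 0.379,"roll": 0.018},
  {"jaw": -1,"dx": 0.0365,"dy": 0.003,"dz": 0.379,"roll": 0.018},
])

```text
clock: 15.87
tcp_pos: [0.3865, -0.1943, 0.041]
eef_rot: [0.001, 0.934, 0.358, 0.001]
contact_force: [-0.3, -0.4, -1.0]
finger_gap: 0.24
finger_force: 79.1
```

```bash
python3 - <<'E'
from look import *
plan(.4,-.19,.0392,-48.3)
im,d,c,T=cam("wrist"); P=cloud(d,c,T); q=inpress(P); np.savez("w6.npz",im=im,d=d,T=T)
hsv=cv2.cvtColor(im,cv2.COLOR_RGB2HSV)
for lo,hi in((.02,.028),(.028,.036),(.036,.05)):
    m=(P[...,2]>lo)&(P[...,2]<hi)&(q[...,1]>-.2)&(abs(q[...,0])<.07); t=q[m]
    if len(t): print(lo,len(t),np.percentile(t,[1,50,99],axis=0).round(3).tolist())
big=cv2.resize(im[0:200],(800,312)); 
look("6"); o=cv2.imread("pics/c6.png")[:,:,:]; o=cv2.resize(o,(576,288))
cv2.imwrite("pics/m6.png",np.vstack([big[...,::-1],np.pad(o,((0,0),(0,224),(0,0)))]))
E
```

```text
t 15.87 tcp [ 0.3865 -0.1943  0.041 ] tooly -48.01 tilt [ 0.1  -0.06] F [-0.3 -0.4 -1. ] gap 0.24
dx 0.0322 dy 0.0145 dz 0.0046 roll 0.0016 rows 0.3
0.028 115 [[-0.021, -0.183], [-0.014, -0.183], [0.022, -0.182]]
0.036 385 [[-0.021, -0.183], [0.014, -0.183], [0.022, -0.182]]
tcp [ 0.3865 -0.1944  0.0411] press [ 0.0008 -0.2853] F [ 0.3 -0.3 -1.5]
```

View pics/m6.png

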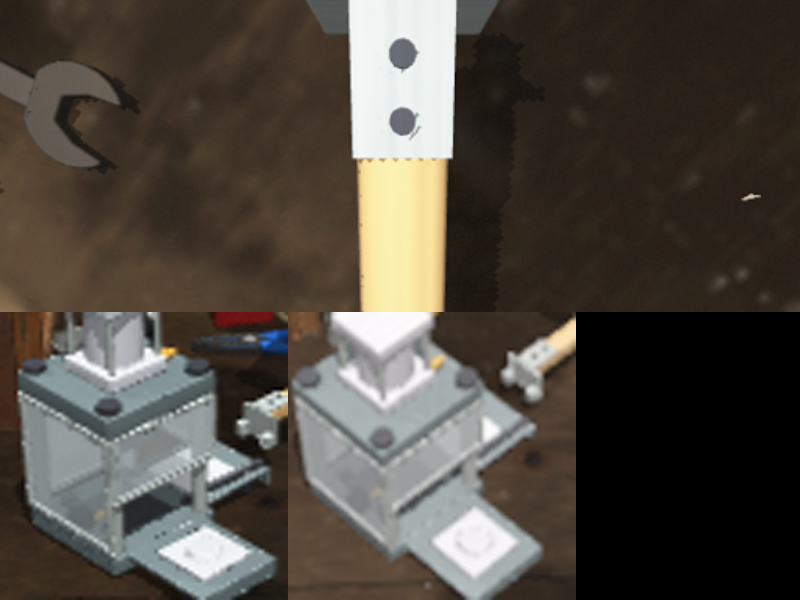

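The stick is centred in front of the lane with prongs square to it, and the formed plate is clear of the guard on the tray. Dropping 2.5 mm and pushing.

Request:
apply_moves([
  {"jaw": -1,"dx": 0,"dy": -0.002,"dz": 0.006,"roll": 0.0015},
  {"jaw": -1,"dx": 0,"dy": -0.002,"dz": 0.006,"roll": 0.0015},
  {"jaw": -1,"dx": 0.02,"dy": -0.002,"dz": 0.006,"roll": 0.0015},
  {"jaw": -1,"dx": 0.04,"dy": -0.002,"dz": 0.006,"roll": 0.0015},
  {"jaw": -1,"dx": 0.055,"dy": -0.002,"dz": 0.006,"roll": 0.0015},
  {"jaw": -1,"dx": 0.07,"dy": -0.002,"dz": 0.006,"roll": 0.0015},
  {"jaw": -1,"dx": 0.085,"dy": -0.002,"dz": 0.006,"roll": 0.0015},
  {"jaw": -1,"dx": 0.1,"dy": -0.002,"dz": 0.006,"roll": 0.0015},
  {"jaw": -1,"dx": 0.115,"dy": -0.002,"dz": 0.006,"roll": 0.0015},
  {"jaw": -1,"dx": 0.13,"dy": -0.002,"dz": 0.006,"roll": 0.0015},
  {"jaw": -1,"dx": 0.145,"dy": -0.002,"dz": 0.006,"roll": 0.0015},
  {"jaw": -1,"dx": 0.16,"dy": -0.002,"dz": 0.006,"roll": 0.0015},
])

```text
clock: 17.02
tcp_pos: [0.4332, -0.1503, 0.0374]
eef_rot: [-0.0, 0.935, 0.355, -0.0]
contact_force: [-0.3, -1.3, -0.8]
finger_gap: 0.238
finger_force: 79.1
```

```bash
python3 - <<'E'
from h import *
plan(.4,-.19,.0392,-48.3); print(inpress(arm.read_state()["tcp_pos"]))
E
```

```text
t 17.02 tcp [ 0.4332 -0.1503  0.0374] tooly -48.38 tilt [-0.02  0.  ] F [-0.3 -1.3 -0.8] gap 0.238
dx -0.1280 dy 0.0191 dz -0.0044 roll -0.0004 rows 1.2
[-0.00106086 -0.22109286]
```

Request:
apply_moves([
  {"jaw": -1,"dx": 0.015,"dy": 0.001,"dz": -0.003,"roll": 0},
  {"jaw": -1,"dx": 0.03,"dy": 0.002,"dz": -0.003,"roll": 0},
  {"jaw": -1,"dx": 0.045,"dy": 0.002,"dz": -0.003,"roll": 0},
  {"jaw": -1,"dx": 0.06,"dy": 0.002,"dz": -0.003,"roll": 0},
  {"jaw": -1,"dx": 0.075,"dy": 0.002,"dz": -0.003,"roll": 0},
  {"jaw": -1,"dx": 0.09,"dy": 0.002,"dz": -0.003,"roll": 0},
  {"jaw": -1,"dx": 0.105,"dy": 0.002,"dz": -0.003,"roll": 0},
  {"jaw": -1,"dx": 0.12,"dy": 0.002,"dz": -0.003,"roll": 0},
  {"jaw": -1,"dx": 0.135,"dy": 0.002,"dz": -0.003,"roll": 0},
  {"jaw": -1,"dx": 0.15,"dy": 0.002,"dz": -0.003,"roll": 0},
  {"jaw": -1,"dx": 0.158,"dy": 0.002,"dz": -0.003,"roll": 0},
  {"jaw": -1,"dx": 0.158,"dy": 0.002,"dz": -0.003,"roll": 0},
])

```text
clock: 18.02
tcp_pos: [0.4812, -0.1088, 0.0387]
eef_rot: [0.0, 0.935, 0.356, 0.0]
contact_force: [-0.8, -1.0, -1.3]
finger_gap: 0.239
finger_force: 79.1
```

```bash
python3 - <<'E'
from h import *
plan(.4,-.19,.0392,-48.3); print(inpress(arm.read_state()["tcp_pos"]))
for n in("scene","side"):
    im,d,c,T=cam(n); P=cloud(d,c,T); q=inpress(P); hsv=cv2.cvtColor(im,cv2.COLOR_RGB2HSV)
    m=(hsv[...,2]>150)&(hsv[...,1]<40)&(P[...,2]<.05)&(abs(q[...,0])<.055)&(abs(q[...,1])<.15); t=np.c_[q[m],P[m][:,2]]; print(n,len(t),np.percentile(t,[2,50,98],axis=0).round(3).tolist() if len(t) else "")
E
```

```text
t 18.02 tcp [ 0.4812 -0.1088  0.0387] tooly -48.34 tilt [0.02 0.  ] F [-0.8 -1.  -1.3] gap 0.239
dx -0.2865 dy 0.0168 dz -0.0014 roll -0.0002 rows 2.8
[-1.22847405e-04 -1.57724900e-01]
scene 185 [[-0.054, -0.14, 0.02], [-0.021, -0.014, 0.027], [0.037, 0.066, 0.039]]
side 280 [[-0.054, -0.145, 0.02], [-0.038, -0.024, 0.029], [0.041, 0.062, 0.049]]
```

Request:
apply_moves([
  {"jaw": -1,"dx": 0.004,"dy": 0,"dz": 0,"roll": 0},
  {"jaw": -1,"dx": 0.008,"dy": 0,"dz": 0,"roll": 0},
  {"jaw": -1,"dx": 0.012,"dy": 0,"dz": 0,"roll": 0},
  {"jaw": -1,"dx": 0.016,"dy": 0,"dz": 0,"roll": 0},
  {"jaw": -1,"dx": 0.02,"dy": 0,"dz": 0,"roll": 0},
  {"jaw": -1,"dx": 0.02,"dy": 0,"dz": 0,"roll": 0},
])

```text
clock: 18.62
tcp_pos: [0.4869, -0.1038, 0.0387]
eef_rot: [0.0, 0.935, 0.355, 0.0]
contact_force: [-0.4, -0.4, -2.0]
finger_gap: 0.241
finger_force: 79.1
```

Request:
apply_moves([
  {"jaw": -1,"dx": 0.002,"dy": 0,"dz": 0,"roll": 0},
  {"jaw": -1,"dx": 0.003,"dy": 0,"dz": 0,"roll": 0},
  {"jaw": -1,"dx": 0.003,"dy": 0,"dz": 0,"roll": 0},
])

```text
clock: 18.87
tcp_pos: [0.4876, -0.1031, 0.0387]
eef_rot: [0.0, 0.935, 0.355, 0.0]
contact_force: [-0.2, -0.1, -1.0]
finger_gap: 0.24
finger_force: 79.1
```

```bash
python3 - <<'E'
from h import *
plan(.4,-.19,.0392,-48.3); s=arm.read_state(); print(inpress(s["tcp_pos"]),s["contact_force"][:2]@EY)
E
```

```text
t 18.87 tcp [ 0.4876 -0.1031  0.0387] tooly -48.38 tilt [ 0. -0.] F [-0.2 -0.1 -1. ] gap 0.24
dx -0.3079 dy 0.0169 dz -0.0013 roll -0.0004 rows 3.0
[-9.44859543e-05 -1.49139163e-01] -0.19834595255647064
```

Tip at about -31 mm with no stop force yet. Continuing in small steps.

Request:
apply_moves([
  {"jaw": -1,"dx": 0.0015,"dy": 0,"dz": 0,"roll": 0},
  {"jaw": -1,"dx": 0.003,"dy": 0,"dz": 0,"roll": 0},
  {"jaw": -1,"dx": 0.003,"dy": 0,"dz": 0,"roll": 0},
])

```text
clock: 19.12
tcp_pos: [0.4884, -0.1024, 0.0387]
eef_rot: [0.0, 0.935, 0.355, -0.0]
contact_force: [-2.0, -2.4, -1.9]
finger_gap: 0.238
finger_force: 79.2
```

Request:
apply_moves([
  {"jaw": -1,"dx": 0.0015,"dy": 0,"dz": 0,"roll": 0},
  {"jaw": -1,"dx": 0.003,"dy": 0,"dz": 0,"roll": 0},
  {"jaw": -1,"dx": 0.003,"dy": 0,"dz": 0,"roll": 0},
])

```text
clock: 19.37
tcp_pos: [0.4884, -0.1022, 0.0385]
eef_rot: [-0.0, 0.935, 0.355, -0.001]
contact_force: [-9.5, -8.4, 2.9]
finger_gap: 0.237
finger_force: 79.6
```

```bash
python3 - <<'E'
from h import *
plan(.4,-.19,.0392,-48.3); s=arm.read_state(); print(inpress(s["tcp_pos"]),s["contact_force"][:2]@EY,s["wrist_torque"])
E
```

```text
t 19.37 tcp [ 0.4884 -0.1022  0.0385] tooly -48.38 tilt [-0.13 -0.05] F [-9.5 -8.4  2.9] gap 0.237
dx -0.3109 dy 0.0172 dz -0.0010 roll -0.0004 rows 3.0
[-0.00022214 -0.14793225] -12.70149901353051 [-1.35599564  1.47181682 -0.01773933]
```

The plate is at the stops: tip at y = -30 mm, force 12.7 N, and almost no yaw moment. Retracting straight back, then checking that the laying spot is bare.

Request:
apply_moves([
  {"jaw": -1,"dx": -0.005,"dy": 0,"dz": 0,"roll": 0},
  {"jaw": -1,"dx": -0.015,"dy": 0,"dz": 0,"roll": 0},
  {"jaw": -1,"dx": -0.04,"dy": 0,"dz": 0,"roll": 0},
  {"jaw": -1,"dx": -0.08,"dy": 0,"dz": 0,"roll": 0},
  {"jaw": -1,"dx": -0.13,"dy": 0,"dz": 0,"roll": 0},
  {"jaw": -1,"dx": -0.2,"dy": 0,"dz": 0,"roll": 0},
  {"jaw": -1,"dx": -0.27,"dy": 0,"dz": 0,"roll": 0},
  {"jaw": -1,"dx": -0.34,"dy": 0,"dz": -0.03,"roll": 0},
  {"jaw": -1,"dx": -0.36,"dy": 0,"dz": -0.1,"roll": 0},
  {"jaw": -1,"dx": -0.36,"dy": 0,"dz": -0.15,"roll": 0},
  {"jaw": -1,"dx": -0.36,"dy": 0,"dz": -0.15,"roll": 0},
])

```text
clock: 20.28
tcp_pos: [0.3823, -0.1988, 0.1021]
eef_rot: [0.002, 0.935, 0.355, 0.002]
contact_force: [0.9, 0.1, -0.4]
finger_gap: 0.236
finger_force: 79.2
```

```bash
python3 - <<'E'
from h import *
for n in("scene","side"):
    z=np.load(n+"0.npz"); c=dict(zip(("fx","fy","cx","cy"),z["c"])); P=cloud(z["d"],c,z["T"])
    for x in np.arange(.30,.62,.04):
        m=(abs(P[...,0]-x)<.02)&(P[...,1]<-.15)&(P[...,1]>-.34); w=P[m]; hi=w[w[:,2]>.009]
        print(n,round(x,2),len(w),"hi y:",np.unique(hi[:,1].round(2)).tolist(), end=" | ")
    print()
    for u,v in((470,310),(482,300),(455,285),(490,320)) if n=="scene" else (): print(ray(c,z["T"],u/1.5625,v/1.5625,0).round(3))
s=arm.read_state(); print(s["qpos"].round(2)); plan(.43,-.235,.10,-90)
# plate home check through the clear guard
for n in("scene","side"):
    im,d,c,T=cam(n); P=cloud(d,c,T); q=inpress(P); hsv=cv2.cvtColor(im,cv2.COLOR_RGB2HSV)
    v,u=np.nonzero((hsv[...,2]>150)&(hsv[...,1]<40)); r=inpress(np.array([ray(c,T,a,b,.031)[:2] for a,b in zip(u,v)])); k=(abs(r)<.05).all(1); print(n,k.sum(),np.percentile(r[k],[2,50,98],axis=0).round(3).tolist())
    cv2.imwrite(f"pics/{n}_end.png",im[...,::-1])
E
```

```text
scene 0.3 246 hi y: [] | scene 0.34 257 hi y: [-0.34] | scene 0.38 254 hi y: [-0.34] | scene 0.42 251 hi y: [] | scene 0.46 252 hi y: [] | scene 0.5 158 hi y: [] | scene 0.54 0 hi y: [] | scene 0.58 14 hi y: [-0.34, -0.33, -0.32] | 
[ 0.343  0.057 -0.   ]
[0.312 0.02  0.   ]
[ 0.365 -0.042  0.   ]
[ 0.305  0.096 -0.   ]
side 0.3 349 hi y: [-0.32, -0.3, -0.29, -0.27, -0.26, -0.21, -0.2, -0.19] | side 0.34 343 hi y: [-0.34, -0.3, -0.29, -0.28, -0.27, -0.26, -0.23, -0.22, -0.17] | side 0.38 349 hi y: [-0.33, -0.31, -0.3, -0.29, -0.28, -0.27, -0.26, -0.21, -0.18, -0.17, -0.16] | side 0.42 351 hi y: [-0.32, -0.31, -0.27, -0.19, -0.17] | side 0.46 349 hi y: [-0.33, -0.32, -0.31, -0.3, -0.29, -0.26, -0.24, -0.21, -0.2, -0.18, -0.17, -0.16] | side 0.5 329 hi y: [-0.33, -0.31, -0.29, -0.26, -0.25, -0.23, -0.22, -0.21, -0.16, -0.15] | side 0.54 243 hi y: [-0.34, -0.32, -0.31, -0.3, -0.26, -0.18] | side 0.58 166 hi y: [-0.34, -0.33, -0.32, -0.31, -0.29, -0.27] | 
[-0.56  0.2   1.98  0.    0.95  0.28]
t 20.28 tcp [ 0.3823 -0.1988  0.1021] tooly -48.46 tilt [ 0.29 -0.17] F [ 0.9  0.1 -0.4] gap 0.236
dx 0.0292 dy 0.1468 dz 0.0061 roll 0.2308 rows 5.8
scene 131 [[-0.046, -0.048], [0.004, -0.01], [0.028, 0.034]]
side 388 [[-0.049, -0.048], [-0.005, -0.002], [0.047, 0.048]]
```

The bench there is bare (side-camera hits are depth noise). Laying the stick along x, and checking the plate by differencing against the earlier empty-die picture.

Request:
apply_moves([
  {"jaw": -1,"dx": 0.035,"dy": 0.154,"dz": 0,"roll": 0.231},
  {"jaw": -1,"dx": 0.035,"dy": 0.154,"dz": 0,"roll": 0.231},
  {"jaw": -1,"dx": 0.035,"dy": 0.154,"dz": 0,"roll": 0.231},
  {"jaw": -1,"dx": 0.035,"dy": 0.154,"dz": 0,"roll": 0.231},
  {"jaw": -1,"dx": 0.035,"dy": 0.154,"dz": 0,"roll": 0.231},
  {"jaw": -1,"dx": 0.035,"dy": 0.154,"dz": 0,"roll": 0.231},
  {"jaw": -1,"dx": 0.035,"dy": 0.154,"dz": 0.06,"roll": 0.231},
  {"jaw": -1,"dx": 0.035,"dy": 0.154,"dz": 0.12,"roll": 0.231},
  {"jaw": -1,"dx": 0.035,"dy": 0.154,"dz": 0.17,"roll": 0.231},
  {"jaw": -1,"dx": 0.035,"dy": 0.154,"dz": 0.17,"roll": 0.231},
  {"jaw": -1,"dx": 0.035,"dy": 0.154,"dz": 0.17,"roll": 0.231},
])

```text
clock: 21.3
tcp_pos: [0.4323, -0.2333, 0.0294]
eef_rot: [-0.001, 1.0, 0.001, -0.001]
contact_force: [-0.2, 0.1, -1.0]
finger_gap: 0.242
finger_force: 79.1
```

```bash
python3 - <<'E'
from h import *
plan(.43,-.24,.0122,-90)
for n in("scene","side"):
    im,d,c,T=cam(n); e=np.load(n+"4.npz")["im"]; df=np.abs(im.astype(int)-e.astype(int)).sum(2)>25
    v,u=np.nonzero(df); r=inpress(np.array([ray(c,T,a,b,.031)[:2] for a,b in zip(u,v)])); k=(abs(r[:,0])<.06)&(r[:,1]>-.06)&(r[:,1]<.06)
    q=r[k]; print(n,k.sum(),np.percentile(q,[3,50,97],axis=0).round(3).tolist())
    for y in(-.02,0,.02): t=q[abs(q[:,1]-y)<.006]; print("  x at y",y,t[:,0].min().round(3) if len(t) else None,t[:,0].max().round(3) if len(t) else None,len(t))
    for x in(-.02,0,.02): t=q[abs(q[:,0]-x)<.006]; print("  y at x",x,t[:,1].min().round(3) if len(t) else None,t[:,1].max().round(3) if len(t) else None,len(t))
E
```

```text
t 21.3 tcp [ 0.4323 -0.2333  0.0294] tooly -89.93 tilt [-0.16  0.11] F [-0.2  0.1 -1. ] gap 0.242
dx -0.0056 dy 0.0168 dz 0.0431 roll 0.0004 rows 0.4
scene 156 [[-0.035, -0.058], [-0.008, -0.003], [0.03, 0.028]]
  x at y -0.02 -0.036 0.028 30
  x at y 0 -0.036 0.033 27
  x at y 0.02 -0.036 0.033 29
  y at x -0.02 -0.059 0.017 31
  y at x 0 -0.056 0.03 21
  y at x 0.02 -0.059 0.029 26
side 130 [[-0.019, -0.033], [0.002, -0.004], [0.033, 0.026]]
  x at y -0.02 -0.021 0.014 26
  x at y 0 -0.02 0.034 23
  x at y 0.02 -0.014 0.035 25
  y at x -0.02 -0.033 0.014 21
  y at x 0 -0.035 0.027 33
  y at x 0.02 -0.017 0.028 18
```

The difference image puts the plate's left edge at about y = +30 mm, home. Finishing the lay-down.

Request:
apply_moves([
  {"jaw": -1,"dx": 0,"dy": 0,"dz": 0.015,"roll": 0},
  {"jaw": -1,"dx": 0,"dy": 0,"dz": 0.03,"roll": 0},
  {"jaw": -1,"dx": 0,"dy": 0,"dz": 0.038,"roll": 0},
  {"jaw": -1,"dx": 0,"dy": 0,"dz": 0.04,"roll": 0},
  {"jaw": -1,"dx": 0,"dy": 0,"dz": 0.04,"roll": 0},
  {"jaw": -1,"dx": 0,"dy": 0,"dz": 0.04,"roll": 0},
])

```text
clock: 21.9
tcp_pos: [0.4331, -0.234, 0.0148]
eef_rot: [0.0, 1.0, 0.0, 0.0]
contact_force: [-0.0, 0.0, -1.2]
finger_gap: 0.24
finger_force: 79.1
```

Request:
apply_moves([
  {"jaw": -1,"dx": 0,"dy": 0,"dz": 0.003,"roll": 0},
  {"jaw": -1,"dx": 0,"dy": 0,"dz": 0.0065,"roll": 0},
  {"jaw": -1,"dx": 0,"dy": 0,"dz": 0.0065,"roll": 0},
  {"jaw": -1,"dx": 0,"dy": 0,"dz": 0.0065,"roll": 0},
])

```text
clock: 22.23
tcp_pos: [0.4332, -0.234, 0.0122]
eef_rot: [0.0, 1.0, 0.0, 0.0]
contact_force: [-0.2, -0.2, -0.7]
finger_gap: 0.241
finger_force: 79.3
```

Request:
apply_moves([
  {"jaw": -1,"dx": 0,"dy": 0,"dz": 0.0015,"roll": 0},
  {"jaw": -1,"dx": 0,"dy": 0,"dz": 0.0015,"roll": 0},
  {"jaw": 0.3,"dx": 0,"dy": 0,"dz": 0.0015,"roll": 0},
  {"jaw": 1,"dx": 0,"dy": 0,"dz": 0.0015,"roll": 0},
  {"jaw": 1,"dx": 0,"dy": 0,"dz": 0.0015,"roll": 0},
  {"jaw": 1,"dx": 0,"dy": 0,"dz": 0.0015,"roll": 0},
  {"jaw": 1,"dx": 0,"dy": 0,"dz": 0.0015,"roll": 0},
  {"jaw": 1,"dx": 0,"dy": 0,"dz": 0.0015,"roll": 0},
  {"jaw": 1,"dx": 0,"dy": 0,"dz": 0.0015,"roll": 0},
  {"jaw": 1,"dx": 0,"dy": 0,"dz": -0.1,"roll": 0},
  {"jaw": 1,"dx": 0,"dy": 0,"dz": -0.2,"roll": 0},
  {"jaw": 1,"dx": 0,"dy": 0,"dz": -0.3,"roll": 0},
])

```text
clock: 23.23
tcp_pos: [0.4326, -0.2337, 0.1333]
eef_rot: [-0.0, 1.0, 0.0, -0.001]
contact_force: [0.5, -1.1, 1.2]
finger_gap: 1.002
finger_force: 0.0
```

Request:
apply_moves([
  {"jaw": 1,"dx": 0,"dy": 0,"dz": -0.1,"roll": 0},
  {"jaw": 1,"dx": 0,"dy": 0,"dz": -0.2,"roll": 0},
  {"jaw": 1,"dx": 0,"dy": 0,"dz": -0.25,"roll": 0},
  {"jaw": 1,"dx": 0,"dy": 0,"dz": -0.25,"roll": 0},
  {"jaw": 1,"dx": 0,"dy": 0,"dz": -0.25,"roll": 0},
  {"jaw": 1,"dx": 0,"dy": 0,"dz": -0.25,"roll": 0},
])

```text
clock: 23.73
tcp_pos: [0.4327, -0.2338, 0.2311]
eef_rot: [-0.0, 1.0, 0.0, -0.001]
contact_force: [-0.1, 0.2, -0.3]
finger_gap: 0.997
finger_force: 0.0
```

```bash
python3 - <<'E'
from bar import *
plan(.43,-.24,.2,-90); im,d,c,T,P=bar((.443,-.234),.125)
w=P[(abs(P[...,1]+.234)<.008)&(abs(P[...,0]-.443)<.05)][:,2]; print("bar top z",np.percentile(w,[5,50,95]))
for n in("scene","side"):
    im,d,c,T=cam(n); e=np.load(n+"0.npz")["im"]; P=cloud(d,c,T); q=inpress(P); hsv=cv2.cvtColor(im,cv2.COLOR_RGB2HSV)
    v,u=np.nonzero((hsv[...,2]>185)&(hsv[...,1]<40)); r=inpress(np.array([ray(c,T,a,b,.031)[:2] for a,b in zip(u,v)])); k=(r[:,0]<-.07)&(r[:,0]>-.17)&(abs(r[:,1])<.05); print(n,"formed",k.sum(),np.percentile(r[k],[2,98],axis=0).round(3).tolist())
    k=(r[:,1]<-.07)&(r[:,1]>-.15)&(abs(r[:,0])<.03); print(" white left on table",k.sum())
E
```

```text
t 23.73 tcp [ 0.4327 -0.2338  0.2311] tooly -89.96 tilt [-0.07  0.04] F [-0.1  0.2 -0.3] gap 0.997
dx -0.0067 dy 0.0156 dz 0.0776 roll 0.0002 rows 0.8
bar mid [ 0.4543 -0.234 ] yaw 0.57 top ext -0.1047 0.0857 w [-0.0124  0.0118] ends [ 0.339  -0.2352] [ 0.5502 -0.2331] len 0.2111
bar top z [0.0338392  0.31160554 0.32006534]
scene formed 207 [[-0.144, -0.029], [-0.083, 0.029]]
 white left on table 9
side formed 304 [[-0.151, -0.035], [-0.079, 0.039]]
 white left on table 10
```

```bash
python3 -c "
from plant import arm
print(arm.close_job())"
```

```text
the job is handed in; nothing more can be done
None
```

The job is handed in at about 24 s. The pressed plate is on the front tray clear of the guard, and the stick is flat and right side up on the bare bench beside the pliers. The flat plate stopped at home position with a 12.7 N stop force and no twisting moment; I did not read the feeler directly.

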